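# Load a bench tumbler, clamp its lid and start the timer

### The job

Get the blue bench tumbler going: take the jar out of its tub and stand it upright on the round cork mat, and lay every porcelain rest from the ware board in the tub, none on top of another, all below the yellow fill line. Then set the lid squarely on the tub until it is fully seated, throw the red cam lever over its high point so that it snaps shut on the lid, and last turn the timer knob clockwise past its click to the green mark. Do not knock the jar over, and leave the clay vase, the clay head and the brush alone.

Things in the scene. Friction and masses are not known exactly. Their poses are not given: they have to be found in the camera images.
- tub_floor (a point): Centre of the inner floor of the fixed tumbler's open grey tub, 40 mm over the table. x points to the console with the timer knob, y away from the cam lever, z up. Inside 156 mm along x, 160 mm along y, 45 mm deep; walls 6 mm, rim 85 mm over the table; a yellow fill line 35 mm over the floor.
- jar_mid (a point): Centre, half-way up, of a round amber glaze jar with white cap, 48 mm in diameter, 88 mm tall, 180 g; z is its axis. It starts standing in the tub and so rises well above the fill line and the rim.
- mat: Round cork mat, 100 mm in diameter, 5 mm thick, fixed on the table; origin at the centre of its underside.
- board: Plywood ware board, 190 mm along its x, 180 mm along its y, 10 mm thick, fixed on the table; origin at the centre of its underside. The porcelain rests start on it.
- rest1_mid (a point): Centre of a white porcelain knife rest with a blue band: a rounded block 50 mm along its x, 30 mm along its y, 24 mm high along its z, 85 g. It may be absent.
- rest2_mid (a point): Centre of a white porcelain knife rest with a blue band: a rounded block 50 mm along its x, 30 mm along its y, 24 mm high along its z, 85 g. It may be absent.
- rest3_mid (a point): Centre of a white porcelain knife rest with a blue band: a rounded block 50 mm along its x, 30 mm along its y, 24 mm high along its z, 85 g. It may be absent.
- rest4_mid (a point): Centre of a white porcelain knife rest with a blue band: a rounded block 50 mm along its x, 30 mm along its y, 24 mm high along its z, 85 g. It may be absent.
- lid_grip (a point): In the handle bar (16 mm along x, 64 along y, 42 high) of the loose blue lid, 350 g, flat on the table at first; 16 mm under the bar's top, 26 mm over the plate's top. Plate 176 x 180 x 6 mm; under it a plug 148 x 152 mm, 10 mm deep, enters the tub with 4 mm to spare a side. Seated (x along the tub's x, either way round) this point is 77 mm over the tub floor.
- lever_pivot (a point): Pivot of the red cam lever beside the tub: in the axes of tub_floor at x 0, y -125 mm, 105 mm over the table. The pivot line is the tumbler's x. Steel cheeks round it are 34 mm wide over all and reach 116 mm over the table.
- lever_ball (a point): Centre of the red ball (26 mm in diameter) on the end of the lever's red handle (12 mm round), 100 mm from the pivot. Open, the handle leans 0.45 rad outward from upright (to the tumbler's -y); closed, 1.00 rad inward over the lid.
- cam_lever (a joint): Lever angle (rad): 0 open (at the start), 1.45 closed; the ball is pushed up and over towards the tumbler's +y. A spring resists up to the high point at 0.80 (handle 0.35 rad inward; at most 8 N at the ball), and beyond it snaps the lever shut by itself, pressing a rubber foot on the lid's edge. On a lid that is not fully down it does not close.
- timer_grip (a point): In the bar of the black timer knob, on its vertical axis, 12 mm under the bar's top, 24 mm over the console's top. The bar is 44 mm along x, 13 mm along y, 30 mm high, and starts 0.6 rad counter-clockwise (from above) of the tumbler's x, at a red mark. The console (74 x 130 mm, 60 mm high) is centred 126 mm along +x of tub_floor.
- timer (a joint): Angle of the timer knob (rad), growing clockwise from above: 0 off (red mark, as it starts), 1.2 running (green mark, a stop). A detent at 0.6 resists with up to about 0.12 N m; before it the knob springs back to 0, beyond it it clicks on to 1.2.
- vase_mid (a point): Bystander: centre of an unfired brown clay vase, 96 mm in diameter, 135 mm tall.
- head_mid (a point): Bystander: centre of a small brown clay head, 86 mm in diameter, 116 mm tall.
- brush: Bystander: a wooden-handled brush, 170 mm long, lying on the table along its x; origin under its middle.
There are look-alikes about, which are no part of the job. What is shaped like the part that bears rest2_mid but black or purple is not meant. What is shaped like the part that bears rest1_mid but orange is not meant.

How it is judged:
On the way, in this order (a step that is already met when the one before it is completed fails the run):
1. the jar stands on the cork mat and every rest lies in the tub below the fill line (horizontal distance between jar_mid and mat below 0.032 m and height (world z) of jar_mid between 0.043 and 0.055 m and angle between jar_mid's own z axis and vertical below 0.12 rad and x of rest1_mid in the frame of tub_floor between -0.078 and 0.078 m and y of rest1_mid in the frame of tub_floor between -0.08 and 0.08 m and z of rest1_mid in the frame of tub_floor between 0 and 0.028 m and x of rest2_mid in the frame of tub_floor between -0.078 and 0.078 m and y of rest2_mid in the frame of tub_floor between -0.08 and 0.08 m and z of rest2_mid in the frame of tub_floor between 0 and 0.028 m and x of rest3_mid in the frame of tub_floor between -0.078 and 0.078 m and y of rest3_mid in the frame of tub_floor between -0.08 and 0.08 m and z of rest3_mid in the frame of tub_floor between 0 and 0.028 m and x of rest4_mid in the frame of tub_floor between -0.078 and 0.078 m and y of rest4_mid in the frame of tub_floor between -0.08 and 0.08 m and z of rest4_mid in the frame of tub_floor between 0 and 0.028 m), for 0.2 s.
2. the lid is fully seated on the tub (horizontal distance between lid_grip and tub_floor below 0.009 m and z of lid_grip in the frame of tub_floor between 0.073 and 0.0805 m and angle between lid_grip's own z axis and vertical below 0.04 rad), for 0.2 s.
3. the cam lever has snapped shut on the lid (value of joint cam_lever above 1.36 rad), for 0.2 s.
4. the timer knob has clicked on to the green mark (value of joint timer above 1.08 rad), for 0.2 s.
At the end, for the whole second after the job is handed in: Jar upright on the mat, within 32 mm of its centre; all rests in the tub, centres at most 28 mm over its floor; lid seated (within 9 mm, level to 0.04 rad, grip point 73 to 80.5 mm over the tub floor); lever beyond 1.36 rad, timer beyond 1.08 rad; nothing held (all of step 1 and all of step 2 and value of joint cam_lever above 1.36 rad and value of joint timer above 1.08 rad); the robot touches nothing.
It fails at once if the jar is knocked over (angle between jar_mid's own z axis and vertical above 0.8 rad).
It fails at once if the vase, the clay head or the brush is disturbed by more than 30 mm (distance of any of vase_mid, head_mid, brush from where it was at the start of the episode above 0.03 m).
Of rest1, rest2, rest3, rest4 only 2 to 4 are there at a start; the rules pass over those that are not, and their reading is None.
At some moment in a run one of rest1, rest2, rest3, rest4, lid may be knocked a few centimetres aside while the robot is not near it.
It also fails if it takes over 210 s, if anything falls off the work surface, if the arm or the gripper's body presses on something with over 40 N, if the wrist force passes 120 N, or if a joint passes its speed limit or range.

### The arm

A 7-joint arm with a two-finger parallel gripper is mounted at the origin on the work surface. World frame = base frame: x ahead of the robot, y to its left, z up, the work surface at z = 0. Lengths are in m, angles in rad, forces in N, time in s.
With the tool pointing down it reaches from about 0.425 to 0.825 m from the base axis. Payload 3.6 kg.
Tool frame: the origin (TCP) lies at the very end of the fingers, on their centre line; the grasp point (between the pads) lies 19 mm behind it; z points along the fingers, y is the line along which they close (so a half turn about z gives the same grasp; the last joint's range is limited). The gripper opens to 93 mm and grips with 3 to 60 N. Pads are 15 mm wide; open, the fingers measure 128 mm over their backs; the gripper's body (75 mm by 188 mm) begins 65 mm behind the grasp point.
Start: joints at [-0.026, 0.615, -0.013, 1.423, 0.008, 1.103, -0.04], TCP at [0.65, 0, 0.219] pointing down, gripper open.
Joint ranges: [-3.12, 3.12], [-0.3, 2.06], [-1.34, 1.32], [0.26, 2.42], [-1.36, 4.5], [0.01, 1.98], [-2.84, 2.84]. Speed limits (rad/s): [2.79, 2.79, 3.14, 3.14, 3.14, 3.14, 3.14].

### API

Orientations are given as a 3x3 rotation matrix whose columns are the frame's x, y, z axes.
In Python, from workcell import arm gives the robot as it stands.
- The arm moves only by the tool apply_moves, never from a script. Its argument "series" is a list of rows, each an object with "fingers": the opening in per cent of the stroke, from 0 (shut) to 100 (fully open); "translation": the shift along the tool's x, y, z in mm, a list of three; "turn": the turn, a rotation vector about the tool's x, y, z in rad, a list of three. In form: [{"fingers": fingers, "translation": [x, y, z], "turn": [rx, ry, rz]}, ...]. A call has 1 to 5 rows; each row shifts and turns the commanded pose from where the row before left it, along the tool's axes as they then stand; what a row does not reach is not made up. A row lasts 1/12 s, in which the tool goes at most 41.7 mm and 7.16 degrees, less where a joint would pass 70% of its speed; a pose out of reach is approached as far as the arm can. A call is refused whole if a number of a shift passes 41.7 or a number of a turn 0.125, either way. A call with a gripper value outside its range is refused whole. The fingers move at their own pace and stop on an object; "squeeze" is the grip in N (left out, the last holds). Time passes only in rows, so rows that do not move let the fingers close. It gives the time, the measured TCP pose, the force, the opening and the grip force at its end, in the units of the state.
- arm.get_obs(): the state, without advancing time (a new reading comes with each control period).
- arm.grab_frame(name): name is "scene" or "side" or "wrist"; returns the picture (480x640x3 uint8, red, green, blue); there is no depth.
- arm.get_calibration(name): a dict with "mtx" (3x3 intrinsics, pixels), "world_to_cam" (4x4, takes a point from world to camera coordinates); the wrist camera has in their place "mount" (4x4, takes a point from camera to tool coordinates, whose origin is the TCP and whose axes are the flange's). Camera axes: x right, y up, looking along -z (the intrinsics and any distortion apply to the point x, -y, -z); pixel columns grow to the right and rows downward; lengths in m; the calibration is good to about 2 mm. A picture is of the moment at which its call begins: read the wrist's pose just before it. get_calibration takes no time and is no camera call.
- arm.close_job(): hands the job in; it is judged then, once.
The state is a dict: "time": time; "joint_pos": joint angles; "qvel": joint speeds; "joint_torque": joint torques, N m; "eef_pos": TCP position; "orientation": TCP orientation; "force": force on the tool from outside, world axes, zero at the start; "ft_torque": the same for the moment, N m; "grip_width": opening from 0.0 (shut) to 1.0 (fully open); "grip_force": force on a finger pad.
Only numpy, scipy, OpenCV 4.12 (cv2) and the standard library are available. Lean on these libraries where they do the work, as an engineer would, in place of code of your own. Each camera call takes 0.05 s, during which the arm holds its last target. There are 200 camera calls.

## Working session

There is one attempt and no reset: what is moved stays moved. The work goes in short steps, Python scripts to look and compute and a tool call to move; the robot and the scene stay as the last step left them, time stands still between calls to the robot, and variables do not carry over. Pictures are saved under pics/ and viewed, at most 14 in all, crops included, and the job is handed in when it is done.

Besides the shell and the picture viewer there is one more tool, called in YAML: its name, and indented under it one key for each argument. apply_moves: Moves the arm, as the interface text tells. Its arguments: {"type":"object","properties":{"series":{"type":"array","items":{"type":"object","properties":{"fingers":{"type":"number"},"translation":{"type":"array","items":{"type":"number"}},"turn":{"type":"array","items":{"type":"number"}}}}},"squeeze":{"type":"number"}},"required":["series"]}

```bash
ls; mkdir -p pics; python3 - <<'E'
from workcell import arm
import cv2
for n in("scene","side","wrist"):
    cv2.imwrite(f"pics/a_{n}.png",arm.grab_frame(n)[:,:,::-1])
    print(n,arm.get_calibration(n))
print(arm.get_obs())
E
```

```text
pics
scene {'mtx': array([[577.39800143,   0.        , 323.80996651],
       [  0.        , 577.39800143, 236.60760276],
       [  0.        ,   0.        ,   1.        ]]), 'world_to_cam': array([[ 0.3695065 ,  0.9289957 ,  0.020783  , -0.20940143],
       [-0.62674871,  0.23265105,  0.74367973,  0.23130142],
       [ 0.68604008, -0.28782022,  0.66821294, -1.85561765],
       [ 0.        ,  0.        ,  0.        ,  1.        ]])}
side {'mtx': array([[576.97321099,   0.        , 318.26784478],
       [  0.        , 576.97321099, 233.84365781],
       [  0.        ,   0.        ,   1.        ]]), 'world_to_cam': array([[-0.85608591, -0.51672615,  0.01053613,  0.48106931],
       [ 0.33532621, -0.53980802,  0.77211633, -0.27376184],
       [-0.39328521,  0.66453095,  0.63539386, -1.12553153],
       [ 0.        ,  0.        ,  0.        ,  1.        ]])}
wrist {'mtx': array([[363.30908116,   0.        , 320.34375   ],
       [  0.        , 363.30908116, 236.79473722],
       [  0.        ,   0.        ,   1.        ]]), 'mount': array([[-4.65929599e-04,  9.67482029e-01,  2.52939332e-0
[... 450 characters left out ...]
4,  7.74157001e-05,  9.23599640e-04, -4.16297159e-03,
        5.62723376e-04,  1.89699153e-04,  2.88103780e-04]), 'joint_torque': array([ 1.13936116e-03, -4.59350109e+01,  2.09416850e-01, -1.65943640e+01,
       -6.11101720e-02,  1.81601685e-02,  1.63591380e-04]), 'eef_pos': array([6.49394195e-01, 2.06697995e-05, 2.17757709e-01]), 'orientation': array([[-8.54170720e-05,  9.99998072e-01, -1.96181376e-03],
       [ 9.99999996e-01,  8.53749624e-05, -2.15483680e-05],
       [-2.13808367e-05, -1.96181559e-03, -9.99998075e-01]]), 'force': array([ 0.76614873, -1.01588128, -0.10114123]), 'ft_torque': array([-0.07184477,  0.01240533, -0.02687223]), 'grip_force': 0.0, 'grip_width': 1.0031160303010886}
```

View pics/a_scene.png

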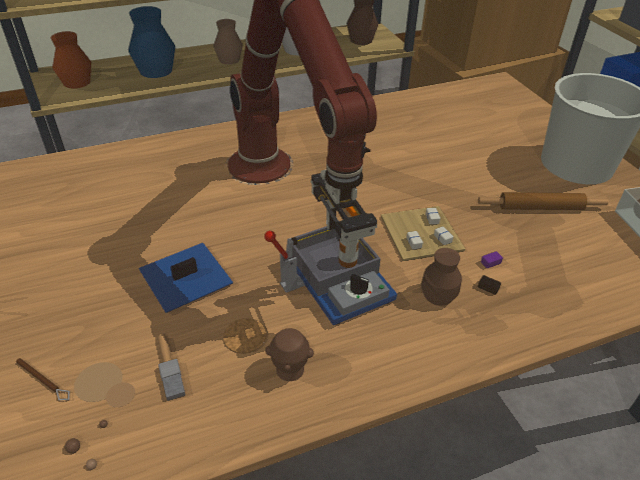

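View pics/a_side.png

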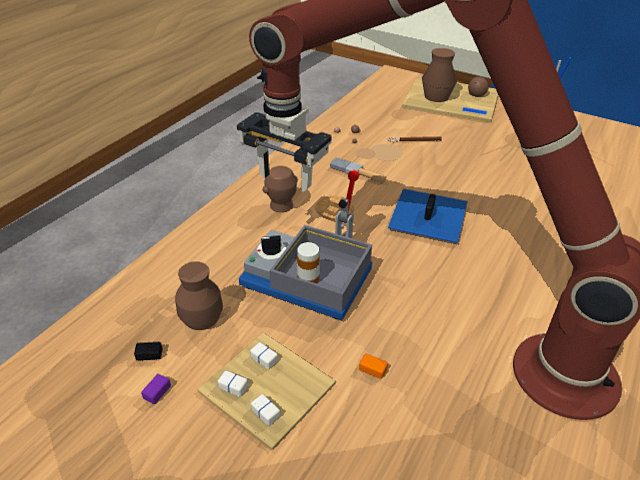

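The side view shows three white rests on the board, (264,355), (232,383) and (265,409). The black (148,351), purple (155,388) and orange (373,366) blocks are look-alikes. The jar is in the tub at (309,262) and the lid at (428,215). For the mat, the candidates are the disc-like patches at scene (246,335) and scene (100,382), so I'll enlarge those.

```bash
cat > h.py <<'E'
import numpy as np, cv2
from workcell import arm
def cam(n):
    c=arm.get_calibration(n)
    if n!="wrist": return c["mtx"],np.linalg.inv(c["world_to_cam"])
    o=arm.get_obs(); T=np.eye(4); T[:3,:3]=o["orientation"]; T[:3,3]=o["eef_pos"]
    return c["mtx"],T@c["mount"]
def ray(K,T,u,v): return T[:3,:3]@np.array([(u-K[0,2])/K[0,0],-(v-K[1,2])/K[1,1],-1])
def plane(n,u,v,z,C=None):
    K,T=C or cam(n); d=ray(K,T,u,v); return T[:3,3]+d*(z-T[2,3])/d[2]
def proj(n,p,C=None):
    K,T=C or cam(n); q=np.linalg.inv(T)@np.append(p,1); return np.array([K[0,0]*q[0]/-q[2]+K[0,2],K[1,2]-K[1,1]*q[1]/-q[2]])
E
python3 - <<'E'
from h import *
np.set_printoptions(precision=3,suppress=True)
S="scene";D="side"
for nm,n,u,v,z in [("mat?",S,246,335,.005),("mat?D",D,325,207,.005),("light",S,100,382,0),("lightD",D,380,153,0),
 ("lid",S,185,274,.006),("lidD",D,428,217,.006),("r1",D,264,355,.022),("r2",D,232,383,.022),("r3",D,265,409,.022),
 ("jartop",D,309,248,.128),("knobtop",D,270,237,.096),("knobS",S,357,277,.096),("ball",S,270,236,.195),("ballD",D,354,175,.195),
 ("vaseD",D,198,322,0),("head",D,281,207,0),("brushS",S,168,370,0)]: print(nm,plane(n,u,v,z))
for s in ("scene","side"):
    i=cv2.imread(f"pics/a_{s}.png")
    c=i[210:400,120:400] if s=="scene" else i[130:330,220:480]
    cv2.imwrite(f"pics/c_{s}.png",cv2.resize(c,None,fx=2,fy=2,interpolation=cv2.INTER_CUBIC))
a=cv2.imread("pics/c_scene.png");b=cv2.imread("pics/c_side.png")
E
```

```text
mat? [ 0.654 -0.229  0.005]
mat?D [ 0.671 -0.215  0.005]
light [ 0.662 -0.556  0.   ]
lightD [ 0.672 -0.545  0.   ]
lid [ 0.41  -0.32   0.006]
lidD [ 0.421 -0.318  0.006]
r1 [0.515 0.283 0.022]
r2 [0.528 0.367 0.022]
r3 [0.444 0.381 0.022]
jartop [0.544 0.069 0.128]
knobtop [0.658 0.052 0.096]
knobS [0.652 0.048 0.096]
ball [ 0.55  -0.129  0.195]
ballD [ 0.55  -0.133  0.195]
vaseD [0.696 0.27  0.   ]
head [ 0.774 -0.159  0.   ]
brushS [ 0.683 -0.414  0.   ]
```

View pics/a_wrist.png

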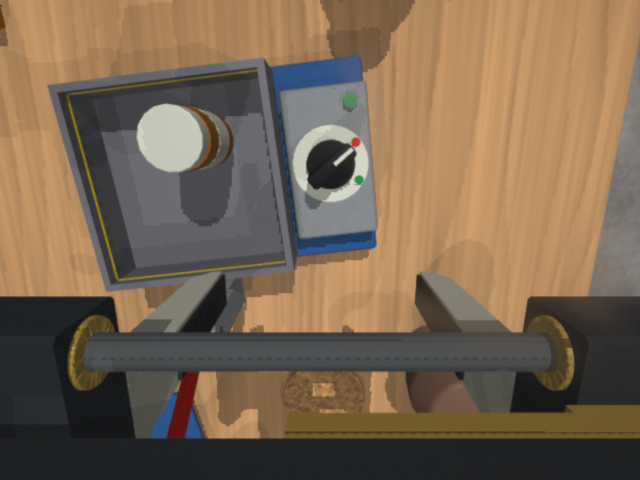

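View pics/c_scene.png

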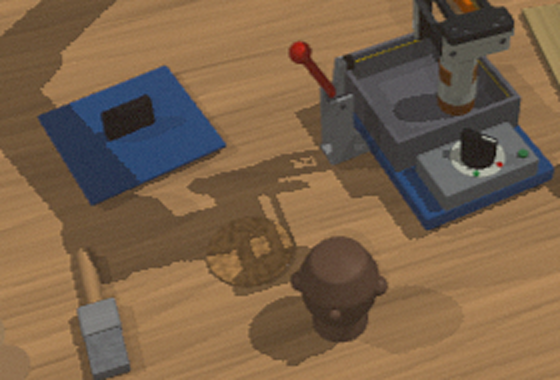

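The wrist view shows the tub rim corners at (50,88), (268,60), (297,270) and (107,290), the jar cap at (172,138), and the knob at (330,163) with its white pointer toward the red mark at (356,142). The mat is the round cork patch at scene (245,336), which is 0.1 m across. The pale disc at scene (100,382) is flat, out of reach and only a stain.

```bash
python3 - <<'E'
from h import *
np.set_printoptions(precision=4,suppress=True)
C=cam("wrist"); W=lambda u,v,z:plane("wrist",u,v,z,C)
P=[W(*p,.085) for p in[(50,88),(268,60),(297,270),(107,290)]]
for p in P:print(p)
print("ctr",np.mean(P,0),[np.linalg.norm(P[i]-P[i-1]) for i in range(4)])
for i,j in((0,1),(3,2),(3,0),(2,1)):
    d=P[j]-P[i];print(np.arctan2(d[1],d[0]))
print("jar",W(172,138,.128),"w",W(137,138,.128)-W(207,138,.128))
print("knob pivot dial",W(330,163,.06),"knob top", W(332,163,.096))
print("console",*[W(*p,.06) for p in((281,90),(363,82),(377,232),(299,241))])
print("mat L/R",W(282,392,.005),W(365,392,.005))
print("matS",plane("scene",245,336,.005),[plane("scene",u,335,.005) for u in(223,267)])
E
```

```text
[0.4403 0.1101 0.085 ]
[0.6092 0.1298 0.085 ]
[ 0.6283 -0.0384  0.085 ]
[ 0.4593 -0.0573  0.085 ]
ctr [0.5343 0.0361 0.085 ] [np.float64(0.1684707795519048), np.float64(0.17002265016195348), np.float64(0.1692254303850179), np.float64(0.1700195249136975)]
0.11579270219168822
0.11135413097966683
1.6841317667522184
1.6841143600812265
jar [0.5477 0.0725 0.128 ] w [-0.0478  0.      0.    ]
knob pivot dial [0.6571 0.0519 0.06  ] knob top [0.6578 0.0539 0.096 ]
console [0.6158 0.1118 0.06  ] [0.6841 0.1179 0.06  ] [ 0.7007 -0.0104  0.06  ] [ 0.6289 -0.019   0.06  ]
mat L/R [ 0.6018 -0.2244  0.005 ] [ 0.7027 -0.2242  0.005 ]
matS [ 0.6558 -0.2318  0.005 ] [array([ 0.635 , -0.2785,  0.005 ]), array([ 0.671 , -0.1834,  0.005 ])]
```

View pics/c_side.png

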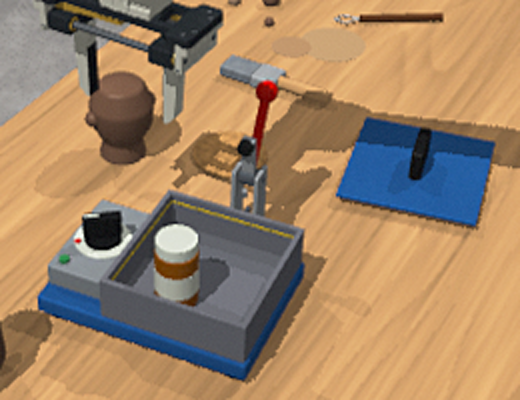

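apply_moves:
  series:
    - {"fingers": 100, "translation": [24, -34, 0], "turn": [0, 0, 0]}
    - {"fingers": 100, "translation": [24, -34, 0], "turn": [0, 0, 0]}
    - {"fingers": 100, "translation": [24, -34, 0], "turn": [0, 0, 0]}
    - {"fingers": 100, "translation": [0, 0, 30], "turn": [0, 0, 0]}
    - {"fingers": 100, "translation": [0, 0, 30], "turn": [0, 0, 0]}
  squeeze: 20

```text
time: 0.57
eef_pos: [0.5476, 0.075, 0.1602]
orientation: [[-0.005, 1.0, 0.005], [1.0, 0.005, 0.002], [0.002, 0.005, -1.0]]
force: [0.8, -0.4, -0.4]
grip_width: 1.0
grip_force: 0.0
```

apply_moves:
  series:
    - {"fingers": 100, "translation": [0, 0, 30], "turn": [0, 0, 0]}
    - {"fingers": 100, "translation": [0, 0, 30], "turn": [0, 0, 0]}
    - {"fingers": 100, "translation": [0, 0, 8], "turn": [0, 0, 0]}
    - {"fingers": 100, "translation": [0, 0, 0], "turn": [0, 0, 0]}
    - {"fingers": 100, "translation": [0, 0, 0], "turn": [0, 0, 0]}

```text
time: 0.98
eef_pos: [0.5485, 0.0721, 0.0911]
orientation: [[0.0, 1.0, 0.0], [1.0, -0.0, 0.0], [0.0, 0.0, -1.0]]
force: [0.6, 0.1, -0.7]
grip_width: 1.0
grip_force: 0.0
```

Tracking is good. I'll close on the jar and lift it.

apply_moves:
  series:
    - {"fingers": 30, "translation": [0, 0, 0], "turn": [0, 0, 0]}
    - {"fingers": 30, "translation": [0, 0, 0], "turn": [0, 0, 0]}
    - {"fingers": 30, "translation": [0, 0, 0], "turn": [0, 0, 0]}
    - {"fingers": 30, "translation": [0, 0, 0], "turn": [0, 0, 0]}
    - {"fingers": 30, "translation": [0, 0, 0], "turn": [0, 0, 0]}
  squeeze: 20

```text
time: 1.4
eef_pos: [0.5483, 0.0721, 0.0914]
orientation: [[0.0, 1.0, 0.001], [1.0, -0.0, 0.0], [0.0, 0.001, -1.0]]
force: [0.0, 1.3, 0.3]
grip_width: 0.69
grip_force: 0.0
```

apply_moves:
  series:
    - {"fingers": 30, "translation": [0, 0, 0], "turn": [0, 0, 0]}
    - {"fingers": 30, "translation": [0, 0, 0], "turn": [0, 0, 0]}
    - {"fingers": 30, "translation": [0, 0, 0], "turn": [0, 0, 0]}
    - {"fingers": 30, "translation": [0, 0, -5], "turn": [0, 0, 0]}
    - {"fingers": 30, "translation": [0, 0, -20], "turn": [0, 0, 0]}

```text
time: 1.82
eef_pos: [0.5453, 0.0716, 0.1131]
orientation: [[-0.0, 1.0, -0.008], [1.0, 0.0, -0.001], [-0.001, -0.008, -1.0]]
force: [-1.0, 0.7, -2.2]
grip_width: 0.511
grip_force: 20.0
```

apply_moves:
  series:
    - {"fingers": 30, "translation": [0, 0, -25], "turn": [0, 0, 0]}
    - {"fingers": 30, "translation": [0, 0, -25], "turn": [0, 0, 0]}
    - {"fingers": 30, "translation": [0, 0, -25], "turn": [0, 0, 0]}
    - {"fingers": 30, "translation": [-10, 25, -25], "turn": [0, 0, 0]}
    - {"fingers": 30, "translation": [-20, 30, 0], "turn": [0, 0, 0]}

```text
time: 2.23
eef_pos: [0.6048, 0.0466, 0.2217]
orientation: [[-0.007, 1.0, 0.009], [1.0, 0.007, 0.005], [0.005, 0.009, -1.0]]
force: [1.7, 0.6, -1.0]
grip_width: 0.512
grip_force: 20.0
```

apply_moves:
  series:
    - {"fingers": 30, "translation": [-25, 30, 0], "turn": [0, 0, 0]}
    - {"fingers": 30, "translation": [-30, 22, 0], "turn": [0, 0, 0]}
    - {"fingers": 30, "translation": [-35, 0, 0], "turn": [0, 0, 0]}
    - {"fingers": 30, "translation": [-35, 0, 0], "turn": [0, 0, 0]}
    - {"fingers": 30, "translation": [-35, 0, 0], "turn": [0, 0, 0]}

```text
time: 2.65
eef_pos: [0.6546, -0.1195, 0.2147]
orientation: [[-0.0, 1.0, -0.002], [1.0, 0.0, 0.0], [0.0, -0.002, -1.0]]
force: [-0.3, -0.3, -2.2]
grip_width: 0.512
grip_force: 20.0
```

apply_moves:
  series:
    - {"fingers": 30, "translation": [-35, 0, 0], "turn": [0, 0, 0]}
    - {"fingers": 30, "translation": [-35, 0, 0], "turn": [0, 0, 0]}
    - {"fingers": 30, "translation": [-25, 0, 0], "turn": [0, 0, 0]}
    - {"fingers": 30, "translation": [-15, 0, 0], "turn": [0, 0, 0]}
    - {"fingers": 30, "translation": [0, 0, 0], "turn": [0, 0, 0]}

```text
time: 3.07
eef_pos: [0.6532, -0.2338, 0.2148]
orientation: [[0.007, 1.0, -0.002], [1.0, -0.007, -0.004], [-0.004, -0.002, -1.0]]
force: [-0.2, -0.2, -2.1]
grip_width: 0.515
grip_force: 20.0
```

```bash
python3 - <<'E'
from h import *
for n in("side","wrist"): cv2.imwrite(f"pics/b_{n}.png",arm.grab_frame(n)[:,:,::-1])
o=arm.get_obs();print(o["eef_pos"],o["orientation"].round(3))
a=cv2.imread("pics/b_side.png")[110:350,200:500];b=cv2.imread("pics/b_wrist.png")
cv2.imwrite("pics/b.png",np.hstack([cv2.resize(a,(400,320)),cv2.resize(b,(400,320))]))
E
```

```text
[ 0.65503313 -0.22612251  0.21512477] [[-0.001  1.    -0.001]
 [ 1.     0.001  0.003]
 [ 0.003 -0.001 -1.   ]]
```

View pics/b.png

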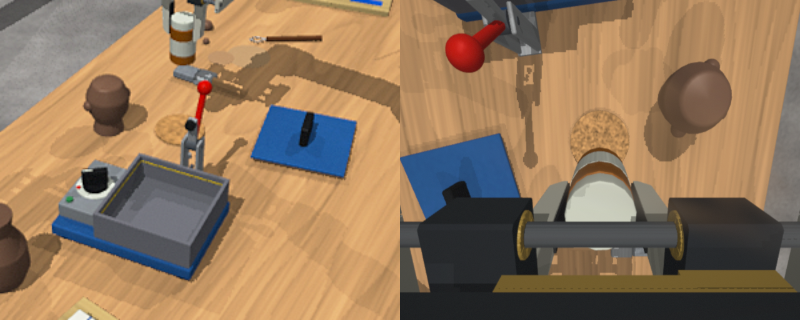

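The mat is clear now, at wrist (320,~207), with its left, right and top edges at about 272, 368 and 163. I'll fix its centre from those.

```bash
python3 - <<'E'
from h import *
np.set_printoptions(precision=4,suppress=True)
C=cam("wrist");W=lambda u,v:plane("wrist",u,v,.005,C)
t=W(320,163);print(t,"ctr y",t[1]-.05);print(W(272,205),W(368,205))
print("side",plane("side",333,206,.005))
E
```

```text
[ 0.654  -0.1765  0.005 ] ctr y -0.22652745573651067
[ 0.6037 -0.2198  0.005 ] [ 0.7044 -0.2197  0.005 ]
side [ 0.6551 -0.2301  0.005 ]
```

apply_moves:
  series:
    - {"fingers": 30, "translation": [0, 0, 35], "turn": [0, 0, 0]}
    - {"fingers": 30, "translation": [0, 0, 35], "turn": [0, 0, 0]}
    - {"fingers": 30, "translation": [0, 0, 35], "turn": [0, 0, 0]}
    - {"fingers": 30, "translation": [0, 0, 25], "turn": [0, 0, 0]}
    - {"fingers": 30, "translation": [0, 0, 15], "turn": [0, 0, 0]}

```text
time: 3.58
eef_pos: [0.6536, -0.2221, 0.0668]
orientation: [[-0.005, 1.0, -0.006], [1.0, 0.005, 0.006], [0.006, -0.006, -1.0]]
force: [-0.7, -0.2, -1.8]
grip_width: 0.512
grip_force: 20.0
```

apply_moves:
  series:
    - {"fingers": 30, "translation": [0, 0, 7], "turn": [0, 0, 0]}
    - {"fingers": 30, "translation": [0, 0, 4], "turn": [0, 0, 0]}
    - {"fingers": 30, "translation": [0, 0, 2], "turn": [0, 0, 0]}
    - {"fingers": 30, "translation": [0, 0, 0], "turn": [0, 0, 0]}

```text
time: 3.92
eef_pos: [0.6561, -0.2269, 0.0587]
orientation: [[-0.001, 1.0, 0.002], [1.0, 0.001, 0.0], [0.0, 0.002, -1.0]]
force: [0.0, 0.7, -2.2]
grip_width: 0.513
grip_force: 20.0
```

apply_moves:
  series:
    - {"fingers": 30, "translation": [0, 0, 2], "turn": [0, 0, 0]}
    - {"fingers": 30, "translation": [0, 0, 1], "turn": [0, 0, 0]}
    - {"fingers": 30, "translation": [0, 0, 0], "turn": [0, 0, 0]}

```text
time: 4.17
eef_pos: [0.6557, -0.2282, 0.0557]
orientation: [[0.0, 1.0, 0.002], [1.0, -0.0, -0.0], [-0.0, 0.002, -1.0]]
force: [-0.6, 0.2, -0.5]
grip_width: 0.509
grip_force: 20.0
```

```bash
python3 - <<'E'
from h import *
o=arm.get_obs();print(o["eef_pos"],o["force"])
E
```

```text
[ 0.65572582 -0.22815493  0.05571147] [-0.55770595  0.20977048 -0.53987246]
```

apply_moves:
  series:
    - {"fingers": 85, "translation": [0, 0, 0], "turn": [0, 0, 0]}
    - {"fingers": 85, "translation": [0, 0, 0], "turn": [0, 0, 0]}
    - {"fingers": 85, "translation": [0, 0, 0], "turn": [0, 0, 0]}
    - {"fingers": 85, "translation": [0, 0, 0], "turn": [0, 0, 0]}
    - {"fingers": 85, "translation": [0, 0, -10], "turn": [0, 0, 0]}

```text
time: 4.58
eef_pos: [0.6534, -0.2275, 0.0629]
orientation: [[-0.0, 1.0, -0.004], [1.0, 0.0, 0.001], [0.001, -0.004, -1.0]]
force: [0.9, 0.1, -0.1]
grip_width: 0.817
grip_force: 0.0
```

apply_moves:
  series:
    - {"fingers": 85, "translation": [0, 0, -30], "turn": [0, 0, 0]}
    - {"fingers": 85, "translation": [0, 0, -35], "turn": [0, 0, 0]}
    - {"fingers": 85, "translation": [0, 0, -35], "turn": [0, 0, 0]}
    - {"fingers": 85, "translation": [0, 0, -40], "turn": [0, 0, 0]}
    - {"fingers": 85, "translation": [0, 0, -40], "turn": [0, 0, 0]}

```text
time: 5.0
eef_pos: [0.6545, -0.2279, 0.2472]
orientation: [[0.0, 1.0, 0.0], [1.0, -0.0, 0.0], [0.0, 0.0, -1.0]]
force: [0.7, -0.3, -0.7]
grip_width: 0.855
grip_force: 0.0
```

apply_moves:
  series:
    - {"fingers": 85, "translation": [35, 0, 0], "turn": [0, 0, 0]}
    - {"fingers": 85, "translation": [41, 0, 0], "turn": [0, 0, 0]}
    - {"fingers": 85, "translation": [41, 0, 0], "turn": [0, 0, 0]}
    - {"fingers": 85, "translation": [41, 0, 0], "turn": [0, 0, 0]}
    - {"fingers": 85, "translation": [41, 0, 0], "turn": [0, 0, 0]}

```text
time: 5.42
eef_pos: [0.6547, -0.0272, 0.2459]
orientation: [[0.0, 1.0, 0.001], [1.0, -0.0, 0.0], [0.0, 0.001, -1.0]]
force: [1.6, 0.4, -0.2]
grip_width: 0.846
grip_force: 0.0
```

apply_moves:
  series:
    - {"fingers": 85, "translation": [36, -20, 0], "turn": [0, 0, 0]}
    - {"fingers": 85, "translation": [36, -20, 0], "turn": [0, 0, 0]}
    - {"fingers": 85, "translation": [36, -20, 0], "turn": [0, 0, 0]}
    - {"fingers": 85, "translation": [36, -20, 0], "turn": [0, 0, 0]}
    - {"fingers": 85, "translation": [36, -20, 0], "turn": [0, 0, 0]}

```text
time: 5.83
eef_pos: [0.5539, 0.1526, 0.2458]
orientation: [[0.0, 1.0, 0.001], [1.0, -0.0, 0.0], [0.0, 0.001, -1.0]]
force: [0.6, -0.1, -0.4]
grip_width: 0.85
grip_force: 0.0
```

apply_moves:
  series:
    - {"fingers": 85, "translation": [35, -20, 0], "turn": [0, 0, 0]}
    - {"fingers": 85, "translation": [35, -20, 0], "turn": [0, 0, 0]}
    - {"fingers": 85, "translation": [35, -20, 0], "turn": [0, 0, 0]}
    - {"fingers": 85, "translation": [0, 0, 0], "turn": [0, 0, 0]}
    - {"fingers": 85, "translation": [0, 0, 0], "turn": [0, 0, 0]}

```text
time: 6.25
eef_pos: [0.4931, 0.2594, 0.2457]
orientation: [[-0.007, 1.0, 0.0], [1.0, 0.007, 0.002], [0.002, 0.0, -1.0]]
force: [-0.2, 0.0, 0.4]
grip_width: 0.851
grip_force: 0.0
```

```bash
python3 - <<'E'
from h import *
o=arm.get_obs();print(o["eef_pos"],o["orientation"].round(4))
for n in("wrist","scene"): cv2.imwrite(f"pics/d_{n}.png",arm.grab_frame(n)[:,:,::-1])
E
```

```text
[0.4931443  0.25938279 0.24565523] [[-7.2e-03  1.0e+00  3.0e-04]
 [ 1.0e+00  7.2e-03  1.8e-03]
 [ 1.8e-03  4.0e-04 -1.0e+00]]
```

View pics/d_wrist.png

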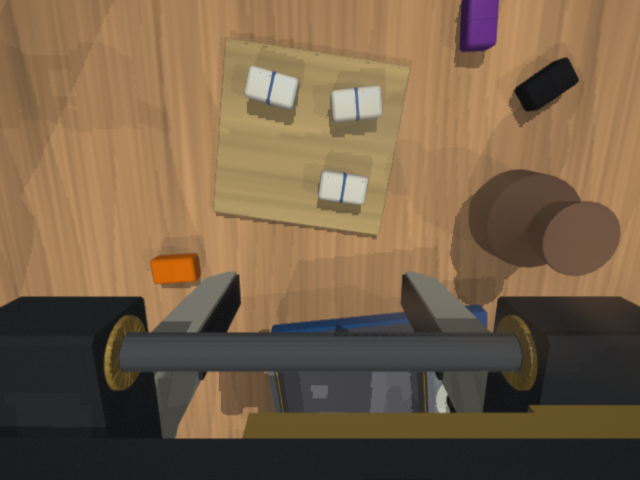

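The wrist view shows three white blue-banded rests on the board, at (272,88), (357,104) and (343,188). The orange (175,268), purple (480,22) and black (547,85) blocks lie off the board and are the look-alikes. I'll fit the rests.

```bash
python3 - <<'E'
from h import *
np.set_printoptions(precision=4,suppress=True)
C=cam("wrist"); i=cv2.imread("pics/d_wrist.png"); h=cv2.cvtColor(i,cv2.COLOR_BGR2HSV)
m=((h[...,2]>185)&(h[...,1]<50)).astype(np.uint8); m[250:]=0
m=cv2.morphologyEx(m,cv2.MORPH_CLOSE,np.ones((9,9)))
for c in cv2.findContours(m,0,1)[0]:
    if cv2.contourArea(c)<300: continue
    P=np.array([plane("wrist",*p[0],.034,C)[:2] for p in c])*1000
    (x,y),(w,l),a=cv2.minAreaRect(P.astype(np.float32))
    if w<l: w,l,a=l,w,a+90
    bx=cv2.boundingRect(c); print("rest",x,y,"size",w,l,"long-axis deg",a,bx)
E
```

```text
rest 519.0660400390625 278.81060791015625 size 44.79118347167969 25.480724334716797 long-axis deg 171.87759399414062 (321, 173, 46, 30)
rest 531.2875366210938 362.1802062988281 size 44.847694396972656 24.949262619018555 long-axis deg 5.642204761505127 (333, 87, 47, 31)
rest 447.64556884765625 377.27471923828125 size 45.016639709472656 25.124860763549805 long-axis deg 164.73052978515625 (247, 67, 50, 39)
```

apply_moves:
  series:
    - {"fingers": 78, "translation": [19, 26, 0], "turn": [0, 0, 0]}
    - {"fingers": 78, "translation": [0, 0, 35], "turn": [0, 0, 0.07]}
    - {"fingers": 78, "translation": [0, 0, 38], "turn": [0, 0, 0.07]}
    - {"fingers": 78, "translation": [0, 0, 38], "turn": [0, 0, 0]}
    - {"fingers": 78, "translation": [0, 0, 38], "turn": [0, 0, 0]}

```text
time: 6.77
eef_pos: [0.5229, 0.2724, 0.0947]
orientation: [[0.144, 0.99, 0.002], [0.99, -0.144, -0.001], [-0.0, 0.002, -1.0]]
force: [0.8, 0.2, 0.1]
grip_width: 0.781
grip_force: 0.0
```

apply_moves:
  series:
    - {"fingers": 78, "translation": [0, 0, 35], "turn": [0, 0, 0]}
    - {"fingers": 78, "translation": [0, 0, 25], "turn": [0, 0, 0]}
    - {"fingers": 78, "translation": [0, 0, 12], "turn": [0, 0, 0]}
    - {"fingers": 78, "translation": [0, 0, 0], "turn": [0, 0, 0]}
    - {"fingers": 78, "translation": [0, 0, 0], "turn": [0, 0, 0]}

```text
time: 7.18
eef_pos: [0.5223, 0.274, 0.0242]
orientation: [[0.142, 0.99, 0.001], [0.99, -0.142, -0.0], [-0.0, 0.001, -1.0]]
force: [-0.5, 0.2, 0.5]
grip_width: 0.78
grip_force: 0.0
```

apply_moves:
  series:
    - {"fingers": 78, "translation": [5, -3, 0], "turn": [0, 0, 0]}
    - {"fingers": 78, "translation": [0, 0, 10], "turn": [0, 0, 0]}
    - {"fingers": 78, "translation": [0, 0, 0], "turn": [0, 0, 0]}
    - {"fingers": 40, "translation": [0, 0, 0], "turn": [0, 0, 0]}
    - {"fingers": 40, "translation": [0, 0, 0], "turn": [0, 0, 0]}
  squeeze: 20

```text
time: 7.6
eef_pos: [0.5189, 0.2806, 0.0141]
orientation: [[0.139, 0.99, 0.001], [0.99, -0.139, 0.0], [0.0, 0.001, -1.0]]
force: [0.7, -0.4, 0.3]
grip_width: 0.681
grip_force: 0.0
```

apply_moves:
  series:
    - {"fingers": 40, "translation": [0, 0, 0], "turn": [0, 0, 0]}
    - {"fingers": 40, "translation": [0, 0, 0], "turn": [0, 0, 0]}
    - {"fingers": 40, "translation": [0, 0, 0], "turn": [0, 0, 0]}
    - {"fingers": 40, "translation": [0, 0, -15], "turn": [0, 0, 0]}
    - {"fingers": 40, "translation": [0, 0, -30], "turn": [0, 0, 0]}

```text
time: 8.02
eef_pos: [0.5159, 0.2787, 0.0557]
orientation: [[0.139, 0.99, -0.008], [0.99, -0.139, -0.004], [-0.005, -0.007, -1.0]]
force: [0.9, 0.6, -1.2]
grip_width: 0.531
grip_force: 20.0
```

apply_moves:
  series:
    - {"fingers": 40, "translation": [0, 0, -30], "turn": [0, 0, -0.085]}
    - {"fingers": 40, "translation": [0, 0, -30], "turn": [0, 0, -0.085]}
    - {"fingers": 40, "translation": [0, 0, -30], "turn": [0, 0, -0.083]}
    - {"fingers": 40, "translation": [-30, -2, 0], "turn": [0, 0, 0]}
    - {"fingers": 40, "translation": [-37, -2, 0], "turn": [0, 0, 0]}

```text
time: 8.43
eef_pos: [0.5229, 0.2175, 0.151]
orientation: [[-0.12, 0.993, 0.005], [0.993, 0.12, 0.006], [0.005, 0.006, -1.0]]
force: [1.0, -0.7, -0.9]
grip_width: 0.534
grip_force: 20.0
```

apply_moves:
  series:
    - {"fingers": 40, "translation": [-40, -2, 0], "turn": [0, 0, 0]}
    - {"fingers": 40, "translation": [-40, -2, 0], "turn": [0, 0, 0]}
    - {"fingers": 40, "translation": [-40, -2, 0], "turn": [0, 0, 0]}
    - {"fingers": 40, "translation": [-40, -2, 0], "turn": [0, 0, 0]}
    - {"fingers": 40, "translation": [-40, 0, 0], "turn": [0, 0, 0]}

```text
time: 8.85
eef_pos: [0.5362, 0.0116, 0.1486]
orientation: [[-0.113, 0.994, -0.001], [0.994, 0.113, -0.0], [-0.0, -0.001, -1.0]]
force: [0.5, 0.3, -0.8]
grip_width: 0.539
grip_force: 20.0
```

apply_moves:
  series:
    - {"fingers": 40, "translation": [-27, 0, 0], "turn": [0, 0, 0]}
    - {"fingers": 40, "translation": [0, 0, 0], "turn": [0, 0, 0]}
    - {"fingers": 40, "translation": [0, 0, 0], "turn": [0, 0, 0]}

```text
time: 9.1
eef_pos: [0.5397, -0.0157, 0.1484]
orientation: [[-0.108, 0.994, -0.0], [0.994, 0.108, -0.001], [-0.001, -0.001, -1.0]]
force: [-0.1, 1.1, -0.2]
grip_width: 0.534
grip_force: 20.0
```

```bash
python3 - <<'E'
from h import *
o=arm.get_obs();print(o["eef_pos"],o["orientation"].round(3),o["joint_pos"].round(2))
E
```

```text
[ 0.53973741 -0.01566903  0.1484396 ] [[-0.108  0.994 -0.   ]
 [ 0.994  0.108 -0.001]
 [-0.001 -0.001 -1.   ]] [ 0.06  0.53 -0.1   1.83  0.08  0.79  0.02]
```

apply_moves:
  series:
    - {"fingers": 40, "translation": [0, 0, 35], "turn": [0, 0, 0]}
    - {"fingers": 40, "translation": [0, 0, 35], "turn": [0, 0, 0]}
    - {"fingers": 40, "translation": [0, 0, 22], "turn": [0, 0, 0]}
    - {"fingers": 40, "translation": [0, 0, 8], "turn": [0, 0, 0]}
    - {"fingers": 40, "translation": [0, 0, 3], "turn": [0, 0, 0]}

```text
time: 9.52
eef_pos: [0.5388, -0.0111, 0.0442]
orientation: [[-0.116, 0.993, -0.003], [0.993, 0.116, 0.001], [0.002, -0.003, -1.0]]
force: [-0.2, -0.3, -0.7]
grip_width: 0.533
grip_force: 20.0
```

apply_moves:
  series:
    - {"fingers": 40, "translation": [0, 0, 0], "turn": [0, 0, 0]}
    - {"fingers": 70, "translation": [0, 0, 0], "turn": [0, 0, 0]}
    - {"fingers": 70, "translation": [0, 0, 0], "turn": [0, 0, 0]}
    - {"fingers": 70, "translation": [0, 0, 0], "turn": [0, 0, 0]}
    - {"fingers": 70, "translation": [0, 0, -10], "turn": [0, 0, 0]}

```text
time: 9.93
eef_pos: [0.5393, -0.0131, 0.0556]
orientation: [[-0.113, 0.994, -0.002], [0.994, 0.113, -0.0], [0.0, -0.002, -1.0]]
force: [0.0, 0.7, -0.2]
grip_width: 0.699
grip_force: 0.0
```

apply_moves:
  series:
    - {"fingers": 70, "translation": [0, 0, -30], "turn": [0, 0, 0]}
    - {"fingers": 70, "translation": [0, 0, -35], "turn": [0, 0, 0]}
    - {"fingers": 70, "translation": [0, 0, -40], "turn": [0, 0, 0]}
    - {"fingers": 70, "translation": [30, 0, -40], "turn": [0, 0, 0]}
    - {"fingers": 70, "translation": [40, 0, -40], "turn": [0, 0, 0]}

```text
time: 10.35
eef_pos: [0.5347, 0.0386, 0.2276]
orientation: [[-0.106, 0.994, 0.005], [0.994, 0.106, -0.001], [-0.002, 0.004, -1.0]]
force: [1.1, 0.5, -1.0]
grip_width: 0.702
grip_force: 0.0
```

apply_moves:
  series:
    - {"fingers": 70, "translation": [40, -2, 0], "turn": [0, 0, 0.113]}
    - {"fingers": 70, "translation": [40, -5, 0], "turn": [0, 0, 0]}
    - {"fingers": 70, "translation": [40, -8, 0], "turn": [0, 0, 0]}
    - {"fingers": 70, "translation": [40, -8, 0], "turn": [0, 0, 0]}
    - {"fingers": 70, "translation": [30, -5, 0], "turn": [0, 0, 0]}

```text
time: 10.77
eef_pos: [0.4996, 0.2348, 0.2252]
orientation: [[-0.004, 1.0, 0.001], [1.0, 0.004, 0.003], [0.003, 0.001, -1.0]]
force: [0.7, 0.3, 0.3]
grip_width: 0.698
grip_force: 0.0
```

apply_moves:
  series:
    - {"fingers": 70, "translation": [10, 0, 0], "turn": [0, 0, 0]}
    - {"fingers": 70, "translation": [0, 0, 0], "turn": [0, 0, 0]}
    - {"fingers": 70, "translation": [0, 0, 0], "turn": [0, 0, 0]}

```text
time: 11.02
eef_pos: [0.5017, 0.2393, 0.2241]
orientation: [[0.0, 1.0, 0.001], [1.0, -0.0, -0.001], [-0.001, 0.001, -1.0]]
force: [0.1, -0.5, 0.8]
grip_width: 0.695
grip_force: 0.0
```

```bash
cat > rests.py <<'E'
from h import *
import sys
C=cam("wrist"); o=arm.get_obs(); print(o["eef_pos"],"yaw",np.arctan2(o["orientation"][1,1],o["orientation"][0,1]))
i=arm.grab_frame("wrist")[:,:,::-1].copy(); cv2.imwrite(f"pics/{sys.argv[1]}.png",i); h=cv2.cvtColor(i,cv2.COLOR_BGR2HSV)
m=((h[...,2]>185)&(h[...,1]<50)).astype(np.uint8); m[260:]=0
m=cv2.morphologyEx(m,cv2.MORPH_CLOSE,np.ones((9,9)))
for c in cv2.findContours(m,0,1)[0]:
    if cv2.contourArea(c)<300: continue
    P=np.array([plane("wrist",*p[0],.034,C)[:2] for p in c])*1000
    (x,y),(w,l),a=cv2.minAreaRect(P.astype(np.float32))
    if w<l: w,l,a=l,w,a+90
    print("rest %.1f %.1f size %.1f %.1f yaw %.3f"%(x,y,w,l,np.radians((a+90)%180-90)))
E
python3 rests.py e_wrist
```

```text
[0.50166639 0.23932431 0.22407749] yaw -0.00047440820706189264
rest 527.9 367.4 size 46.0 26.0 yaw 0.113
rest 443.8 381.9 size 46.0 26.1 yaw -0.257
```

apply_moves:
  series:
    - {"fingers": 70, "translation": [35, -14, 0], "turn": [0, 0, 0]}
    - {"fingers": 70, "translation": [35, -14, 0], "turn": [0, 0, 0]}
    - {"fingers": 70, "translation": [35, -14, 0], "turn": [0, 0, 0]}
    - {"fingers": 70, "translation": [35, -14, 0], "turn": [0, 0, 0]}
    - {"fingers": 70, "translation": [0, 0, 30], "turn": [0, 0, 0.087]}

```text
time: 11.48
eef_pos: [0.4444, 0.3905, 0.1989]
orientation: [[0.08, 0.997, 0.007], [0.997, -0.08, 0.016], [0.016, 0.005, -1.0]]
force: [0.3, 2.1, 0.0]
grip_width: 0.702
grip_force: 0.0
```

apply_moves:
  series:
    - {"fingers": 70, "translation": [0, 0, 35], "turn": [0, 0, 0.087]}
    - {"fingers": 70, "translation": [0, 0, 35], "turn": [0, 0, 0.087]}
    - {"fingers": 70, "translation": [0, 0, 35], "turn": [0, 0, 0]}
    - {"fingers": 70, "translation": [0, 0, 20], "turn": [0, 0, 0]}
    - {"fingers": 70, "translation": [0, 0, 0], "turn": [0, 0, 0]}

```text
time: 11.9
eef_pos: [0.4444, 0.375, 0.0641]
orientation: [[0.262, 0.965, -0.007], [0.965, -0.262, -0.009], [-0.01, -0.004, -1.0]]
force: [-0.6, -0.3, 0.4]
grip_width: 0.701
grip_force: 0.0
```

apply_moves:
  series:
    - {"fingers": 70, "translation": [0, 0, 0], "turn": [0, 0, 0]}

```text
time: 11.98
eef_pos: [0.4466, 0.378, 0.0681]
orientation: [[0.262, 0.965, -0.001], [0.965, -0.262, -0.002], [-0.003, 0.0, -1.0]]
force: [0.4, -0.1, -0.2]
grip_width: 0.7
grip_force: 0.0
```

Position is within 2 mm, so I'll go down the remaining 54 mm.

apply_moves:
  series:
    - {"fingers": 70, "translation": [1, -1, 25], "turn": [0, 0, 0]}
    - {"fingers": 70, "translation": [0, 0, 20], "turn": [0, 0, 0]}
    - {"fingers": 70, "translation": [0, 0, 9], "turn": [0, 0, 0]}
    - {"fingers": 70, "translation": [0, 0, 0], "turn": [0, 0, 0]}
    - {"fingers": 40, "translation": [0, 0, 0], "turn": [0, 0, 0]}

```text
time: 12.4
eef_pos: [0.4459, 0.3819, 0.0159]
orientation: [[0.259, 0.966, 0.002], [0.966, -0.259, 0.001], [0.002, 0.001, -1.0]]
force: [0.7, -0.1, -0.1]
grip_width: 0.668
grip_force: 0.0
```

apply_moves:
  series:
    - {"fingers": 40, "translation": [0, 0, 0], "turn": [0, 0, 0]}
    - {"fingers": 40, "translation": [0, 0, 0], "turn": [0, 0, 0]}
    - {"fingers": 40, "translation": [0, 0, 0], "turn": [0, 0, 0]}
    - {"fingers": 40, "translation": [0, 0, 0], "turn": [0, 0, 0]}
    - {"fingers": 40, "translation": [0, 0, 0], "turn": [0, 0, 0]}

```text
time: 12.82
eef_pos: [0.4456, 0.3825, 0.0161]
orientation: [[0.258, 0.966, 0.002], [0.966, -0.258, 0.002], [0.002, 0.002, -1.0]]
force: [-0.4, -0.5, 6.5]
grip_width: 0.536
grip_force: 20.0
```

apply_moves:
  series:
    - {"fingers": 40, "translation": [0, 0, -20], "turn": [0, 0, 0]}
    - {"fingers": 40, "translation": [0, 0, -35], "turn": [0, 0, 0]}
    - {"fingers": 40, "translation": [0, 0, -30], "turn": [0, 0, -0.124]}
    - {"fingers": 40, "translation": [0, 0, -30], "turn": [0, 0, -0.124]}
    - {"fingers": 40, "translation": [0, 0, -20], "turn": [0, 0, -0.124]}

```text
time: 13.23
eef_pos: [0.4453, 0.3825, 0.1527]
orientation: [[-0.117, 0.993, 0.003], [0.993, 0.117, 0.002], [0.002, 0.004, -1.0]]
force: [-0.6, 0.5, -0.4]
grip_width: 0.534
grip_force: 20.0
```

apply_moves:
  series:
    - {"fingers": 40, "translation": [-35, 6, 0], "turn": [0, 0, 0]}
    - {"fingers": 40, "translation": [-40, 6, 0], "turn": [0, 0, 0]}
    - {"fingers": 40, "translation": [-40, 6, 0], "turn": [0, 0, 0]}
    - {"fingers": 40, "translation": [-40, 6, 0], "turn": [0, 0, 0]}
    - {"fingers": 40, "translation": [-40, 6, 0], "turn": [0, 0, 0]}

```text
time: 13.65
eef_pos: [0.496, 0.1894, 0.1497]
orientation: [[-0.111, 0.994, 0.0], [0.994, 0.111, -0.0], [-0.0, 0.0, -1.0]]
force: [0.5, -0.1, -1.6]
grip_width: 0.535
grip_force: 20.0
```

apply_moves:
  series:
    - {"fingers": 40, "translation": [-40, 6, 0], "turn": [0, 0, 0]}
    - {"fingers": 40, "translation": [-40, 6, 0], "turn": [0, 0, 0]}
    - {"fingers": 40, "translation": [-40, 6, 0], "turn": [0, 0, 0]}
    - {"fingers": 40, "translation": [-39, 1, 0], "turn": [0, 0, 0]}
    - {"fingers": 40, "translation": [0, 0, 0], "turn": [0, 0, 0]}

```text
time: 14.07
eef_pos: [0.5335, 0.023, 0.1493]
orientation: [[-0.095, 0.995, 0.0], [0.995, 0.095, -0.008], [-0.008, -0.001, -1.0]]
force: [0.1, -1.2, -0.4]
grip_width: 0.533
grip_force: 20.0
```

apply_moves:
  series:
    - {"fingers": 40, "translation": [0, 0, 0], "turn": [0, 0, 0]}

```text
time: 14.15
eef_pos: [0.5326, 0.0315, 0.1494]
orientation: [[-0.104, 0.995, -0.0], [0.995, 0.104, -0.002], [-0.002, -0.0, -1.0]]
force: [-0.8, 0.9, -1.2]
grip_width: 0.538
grip_force: 20.0
```

apply_moves:
  series:
    - {"fingers": 40, "translation": [1, 0, 35], "turn": [0, 0, 0]}
    - {"fingers": 40, "translation": [0, 0, 35], "turn": [0, 0, 0]}
    - {"fingers": 40, "translation": [0, 0, 20], "turn": [0, 0, 0]}
    - {"fingers": 40, "translation": [0, 0, 8], "turn": [0, 0, 0]}
    - {"fingers": 40, "translation": [0, 0, 3], "turn": [0, 0, 0]}

```text
time: 14.57
eef_pos: [0.5312, 0.0382, 0.0472]
orientation: [[-0.114, 0.994, -0.003], [0.994, 0.114, 0.001], [0.001, -0.003, -1.0]]
force: [-0.7, -0.3, -1.1]
grip_width: 0.539
grip_force: 20.0
```

apply_moves:
  series:
    - {"fingers": 40, "translation": [0, 0, 2], "turn": [0, 0, 0]}
    - {"fingers": 70, "translation": [0, 0, 0], "turn": [0, 0, 0]}
    - {"fingers": 70, "translation": [0, 0, 0], "turn": [0, 0, 0]}
    - {"fingers": 70, "translation": [0, 0, 0], "turn": [0, 0, 0]}
    - {"fingers": 70, "translation": [0, 0, -10], "turn": [0, 0, 0]}

```text
time: 14.98
eef_pos: [0.5317, 0.0363, 0.0564]
orientation: [[-0.111, 0.994, -0.002], [0.994, 0.111, -0.0], [-0.0, -0.002, -1.0]]
force: [0.9, -0.5, 0.3]
grip_width: 0.697
grip_force: 0.0
```

apply_moves:
  series:
    - {"fingers": 75, "translation": [0, 0, -30], "turn": [0, 0, 0]}
    - {"fingers": 75, "translation": [0, 0, -35], "turn": [0, 0, 0]}
    - {"fingers": 75, "translation": [0, 0, -40], "turn": [0, 0, 0]}
    - {"fingers": 75, "translation": [30, 0, -40], "turn": [0, 0, 0]}
    - {"fingers": 75, "translation": [40, 0, -40], "turn": [0, 0, 0]}

```text
time: 15.4
eef_pos: [0.5273, 0.0882, 0.2283]
orientation: [[-0.104, 0.995, 0.004], [0.995, 0.104, -0.001], [-0.001, 0.004, -1.0]]
force: [0.0, 1.7, -0.2]
grip_width: 0.751
grip_force: 0.0
```

apply_moves:
  series:
    - {"fingers": 75, "translation": [40, 4, 0], "turn": [0, 0, 0]}
    - {"fingers": 75, "translation": [40, 4, 0], "turn": [0, 0, 0]}
    - {"fingers": 75, "translation": [40, 4, 0], "turn": [0, 0, 0]}
    - {"fingers": 75, "translation": [15, 2, 0], "turn": [0, 0, 0]}
    - {"fingers": 75, "translation": [0, 0, 0], "turn": [0, 0, 0]}

```text
time: 15.82
eef_pos: [0.5238, 0.2324, 0.2255]
orientation: [[-0.12, 0.993, 0.001], [0.993, 0.12, 0.005], [0.004, 0.001, -1.0]]
force: [-0.9, -0.2, 0.1]
grip_width: 0.751
grip_force: 0.0
```

apply_moves:
  series:
    - {"fingers": 75, "translation": [0, 0, 0], "turn": [0, 0, 0]}
    - {"fingers": 75, "translation": [0, 0, 0], "turn": [0, 0, 0]}
    - {"fingers": 75, "translation": [0, 0, 0], "turn": [0, 0, 0]}

```text
time: 16.07
eef_pos: [0.5259, 0.2233, 0.2244]
orientation: [[-0.107, 0.994, 0.0], [0.994, 0.107, -0.002], [-0.002, 0.0, -1.0]]
force: [-0.7, -0.5, -0.2]
grip_width: 0.748
grip_force: 0.0
```

```bash
python3 rests.py f_wrist
```

```text
[0.52590572 0.22333656 0.22443289] yaw 0.10703860428535181
rest 528.1 367.6 size 45.7 26.3 yaw 0.106
```

apply_moves:
  series:
    - {"fingers": 75, "translation": [35, 5, 0], "turn": [0, 0, 0]}
    - {"fingers": 75, "translation": [36, 5, 0], "turn": [0, 0, 0]}
    - {"fingers": 75, "translation": [36, 5, 0], "turn": [0, 0, 0]}
    - {"fingers": 75, "translation": [35, 4, 30], "turn": [0, 0, 0]}
    - {"fingers": 75, "translation": [0, 0, 35], "turn": [0, 0, 0]}

```text
time: 16.53
eef_pos: [0.5282, 0.3758, 0.1649]
orientation: [[-0.118, 0.993, 0.006], [0.993, 0.118, 0.013], [0.012, 0.007, -1.0]]
force: [-0.4, 1.0, -0.8]
grip_width: 0.75
grip_force: 0.0
```

apply_moves:
  series:
    - {"fingers": 75, "translation": [0, 0, 40], "turn": [0, 0, 0]}
    - {"fingers": 75, "translation": [0, 0, 35], "turn": [0, 0, 0]}
    - {"fingers": 75, "translation": [0, 0, 20], "turn": [0, 0, 0]}
    - {"fingers": 75, "translation": [0, 0, 0], "turn": [0, 0, 0]}
    - {"fingers": 75, "translation": [0, 0, 0], "turn": [0, 0, 0]}

```text
time: 16.95
eef_pos: [0.5288, 0.3644, 0.0666]
orientation: [[-0.109, 0.994, -0.001], [0.994, 0.109, -0.002], [-0.002, -0.002, -1.0]]
force: [-0.1, -0.1, 0.5]
grip_width: 0.755
grip_force: 0.0
```

apply_moves:
  series:
    - {"fingers": 75, "translation": [0, 0, 25], "turn": [0, 0, 0]}
    - {"fingers": 75, "translation": [0, 0, 18], "turn": [0, 0, 0]}
    - {"fingers": 75, "translation": [0, 0, 9], "turn": [0, 0, 0]}
    - {"fingers": 75, "translation": [0, 0, 0], "turn": [0, 0, 0]}
    - {"fingers": 40, "translation": [0, 0, 0], "turn": [0, 0, 0]}

```text
time: 17.37
eef_pos: [0.5296, 0.3664, 0.0168]
orientation: [[-0.11, 0.994, 0.002], [0.994, 0.11, 0.002], [0.001, 0.002, -1.0]]
force: [0.8, 0.2, -0.2]
grip_width: 0.711
grip_force: 0.0
```

apply_moves:
  series:
    - {"fingers": 40, "translation": [0, 0, 0], "turn": [0, 0, 0]}
    - {"fingers": 40, "translation": [0, 0, 0], "turn": [0, 0, 0]}
    - {"fingers": 40, "translation": [0, 0, 0], "turn": [0, 0, 0]}
    - {"fingers": 40, "translation": [0, 0, 0], "turn": [0, 0, 0]}
    - {"fingers": 40, "translation": [0, 0, 0], "turn": [0, 0, 0]}

```text
time: 17.78
eef_pos: [0.5291, 0.3666, 0.0168]
orientation: [[-0.111, 0.994, 0.002], [0.994, 0.111, 0.001], [0.001, 0.002, -1.0]]
force: [-1.2, -0.6, 5.6]
grip_width: 0.538
grip_force: 20.0
```

apply_moves:
  series:
    - {"fingers": 40, "translation": [0, 0, -20], "turn": [0, 0, 0]}
    - {"fingers": 40, "translation": [0, 0, -35], "turn": [0, 0, 0]}
    - {"fingers": 40, "translation": [0, 0, -40], "turn": [0, 0, 0]}
    - {"fingers": 40, "translation": [0, 0, -40], "turn": [0, 0, 0]}
    - {"fingers": 40, "translation": [0, 0, 0], "turn": [0, 0, 0]}

```text
time: 18.2
eef_pos: [0.5327, 0.3697, 0.1593]
orientation: [[-0.111, 0.994, 0.014], [0.994, 0.11, 0.011], [0.009, 0.015, -1.0]]
force: [1.3, 1.6, -0.1]
grip_width: 0.536
grip_force: 20.0
```

apply_moves:
  series:
    - {"fingers": 40, "translation": [-35, -5, 0], "turn": [0, 0, 0]}
    - {"fingers": 40, "translation": [-40, -5, 0], "turn": [0, 0, 0]}
    - {"fingers": 40, "translation": [-40, -5, 0], "turn": [0, 0, 0]}
    - {"fingers": 40, "translation": [-40, -5, 0], "turn": [0, 0, 0]}
    - {"fingers": 40, "translation": [-40, -5, 0], "turn": [0, 0, 0]}

```text
time: 18.62
eef_pos: [0.5247, 0.1674, 0.15]
orientation: [[-0.111, 0.994, -0.0], [0.994, 0.111, -0.0], [-0.0, -0.0, -1.0]]
force: [1.2, -0.8, -0.6]
grip_width: 0.535
grip_force: 20.0
```

apply_moves:
  series:
    - {"fingers": 40, "translation": [-40, -4, 0], "turn": [0, 0, 0]}
    - {"fingers": 40, "translation": [-40, -4, 0], "turn": [0, 0, 0]}
    - {"fingers": 40, "translation": [-4, 0, 0], "turn": [0, 0, 0]}
    - {"fingers": 40, "translation": [0, 0, 0], "turn": [0, 0, 0]}
    - {"fingers": 40, "translation": [0, 0, 0], "turn": [0, 0, 0]}

```text
time: 19.03
eef_pos: [0.5265, 0.0854, 0.1501]
orientation: [[-0.11, 0.994, -0.0], [0.994, 0.11, 0.001], [0.001, 0.0, -1.0]]
force: [0.4, 1.1, -0.4]
grip_width: 0.535
grip_force: 20.0
```

```bash
python3 - <<'E'
from h import *
o=arm.get_obs();print(o["eef_pos"],o["orientation"].round(3))
E
```

```text
[0.52649659 0.08543022 0.15013781] [[-0.11   0.994 -0.   ]
 [ 0.994  0.11   0.001]
 [ 0.001  0.    -1.   ]]
```

apply_moves:
  series:
    - {"fingers": 40, "translation": [0, 0, 35], "turn": [0, 0, 0]}
    - {"fingers": 40, "translation": [0, 0, 35], "turn": [0, 0, 0]}
    - {"fingers": 40, "translation": [0, 0, 20], "turn": [0, 0, 0]}
    - {"fingers": 40, "translation": [0, 0, 8], "turn": [0, 0, 0]}
    - {"fingers": 40, "translation": [0, 0, 3], "turn": [0, 0, 0]}

```text
time: 19.45
eef_pos: [0.5255, 0.0873, 0.0478]
orientation: [[-0.114, 0.993, -0.003], [0.993, 0.114, 0.001], [0.001, -0.003, -1.0]]
force: [-0.1, -0.1, -0.4]
grip_width: 0.534
grip_force: 20.0
```

apply_moves:
  series:
    - {"fingers": 40, "translation": [0, 0, 2], "turn": [0, 0, 0]}
    - {"fingers": 70, "translation": [0, 0, 0], "turn": [0, 0, 0]}
    - {"fingers": 70, "translation": [0, 0, 0], "turn": [0, 0, 0]}
    - {"fingers": 70, "translation": [0, 0, 0], "turn": [0, 0, 0]}
    - {"fingers": 70, "translation": [0, 0, -10], "turn": [0, 0, 0]}

```text
time: 19.87
eef_pos: [0.526, 0.0848, 0.0572]
orientation: [[-0.111, 0.994, -0.001], [0.994, 0.111, -0.0], [-0.0, -0.001, -1.0]]
force: [-0.3, -0.9, -0.3]
grip_width: 0.697
grip_force: 0.0
```

apply_moves:
  series:
    - {"fingers": 75, "translation": [0, 0, -30], "turn": [0, 0, 0]}
    - {"fingers": 75, "translation": [0, 0, -40], "turn": [0, 0, 0]}
    - {"fingers": 75, "translation": [0, 0, -40], "turn": [0, 0, 0]}
    - {"fingers": 75, "translation": [-30, 0, -40], "turn": [0, 0, 0]}
    - {"fingers": 75, "translation": [-40, 0, -40], "turn": [0, 0, 0]}

```text
time: 20.28
eef_pos: [0.533, 0.0334, 0.2345]
orientation: [[-0.117, 0.993, 0.005], [0.993, 0.117, 0.002], [0.002, 0.005, -1.0]]
force: [0.6, 0.6, 0.3]
grip_width: 0.747
grip_force: 0.0
```

apply_moves:
  series:
    - {"fingers": 75, "translation": [-40, 0, 0], "turn": [0, 0, 0.113]}
    - {"fingers": 75, "translation": [-20, 0, 0], "turn": [0, 0, 0]}
    - {"fingers": 75, "translation": [0, 0, 0], "turn": [0, 0, 0]}
    - {"fingers": 75, "translation": [0, 0, 0], "turn": [0, 0, 0]}
    - {"fingers": 75, "translation": [0, 0, 0], "turn": [0, 0, 0]}

```text
time: 20.7
eef_pos: [0.5368, -0.0274, 0.2307]
orientation: [[0.0, 1.0, 0.001], [1.0, -0.0, 0.001], [0.001, 0.001, -1.0]]
force: [-0.3, 0.4, 0.2]
grip_width: 0.753
grip_force: 0.0
```

```bash
python3 - <<'E'
from h import *
o=arm.get_obs();print(o["eef_pos"],o["orientation"].round(4))
i=arm.grab_frame("wrist")[:,:,::-1].copy();cv2.imwrite("pics/g_wrist.png",i)
s=arm.grab_frame("side")[:,:,::-1].copy();cv2.imwrite("pics/g_side.png",s)
cv2.imwrite("pics/g.png",np.hstack([cv2.resize(i,(400,300)),cv2.resize(s,(400,300))]))
E
```

```text
[ 0.53679631 -0.02742806  0.23071732] [[ 3.0e-04  1.0e+00  7.0e-04]
 [ 1.0e+00 -3.0e-04  1.4e-03]
 [ 1.4e-03  7.0e-04 -1.0e+00]]
```

View pics/g.png

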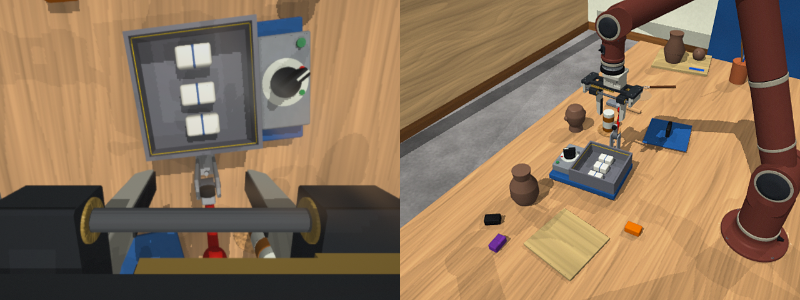

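The three rests lie flat and apart in the tub, the board is empty, and the jar stands on the mat at side (608,118). Next I'll go and view the lid.

apply_moves:
  series:
    - {"fingers": 75, "translation": [0, -15, -35], "turn": [0, 0, 0]}
    - {"fingers": 75, "translation": [-35, -15, 0], "turn": [0, 0, 0]}
    - {"fingers": 75, "translation": [-40, -15, 0], "turn": [0, 0, 0]}
    - {"fingers": 75, "translation": [-40, -15, 0], "turn": [0, 0, 0]}
    - {"fingers": 75, "translation": [-40, -15, 0], "turn": [0, 0, 0]}

```text
time: 21.22
eef_pos: [0.4626, -0.1804, 0.2653]
orientation: [[-0.003, 1.0, 0.001], [1.0, 0.003, 0.0], [0.0, 0.001, -1.0]]
force: [0.9, -0.4, -0.3]
grip_width: 0.749
grip_force: 0.0
```

apply_moves:
  series:
    - {"fingers": 75, "translation": [-40, -10, 0], "turn": [0, 0, 0]}
    - {"fingers": 75, "translation": [-40, -10, 0], "turn": [0, 0, 0]}
    - {"fingers": 75, "translation": [-40, -10, 0], "turn": [0, 0, 0]}
    - {"fingers": 75, "translation": [-40, 0, 0], "turn": [0, 0, 0]}
    - {"fingers": 75, "translation": [-40, 0, 0], "turn": [0, 0, 0]}

```text
time: 21.63
eef_pos: [0.4326, -0.3812, 0.2652]
orientation: [[-0.0, 1.0, 0.0], [1.0, 0.0, 0.001], [0.001, 0.0, -1.0]]
force: [0.9, -0.1, -0.5]
grip_width: 0.75
grip_force: 0.0
```

apply_moves:
  series:
    - {"fingers": 75, "translation": [-20, 0, 0], "turn": [0, 0, 0]}
    - {"fingers": 75, "translation": [0, 0, 0], "turn": [0, 0, 0]}
    - {"fingers": 75, "translation": [0, 0, 0], "turn": [0, 0, 0]}
    - {"fingers": 75, "translation": [0, 0, 0], "turn": [0, 0, 0]}

```text
time: 21.97
eef_pos: [0.4336, -0.3982, 0.2647]
orientation: [[-0.002, 1.0, 0.0], [1.0, 0.002, 0.002], [0.002, 0.0, -1.0]]
force: [0.3, 0.3, 1.0]
grip_width: 0.747
grip_force: 0.0
```

```bash
python3 - <<'E'
from h import *
from scipy.optimize import minimize
o=arm.get_obs();print(o["eef_pos"],o["orientation"].round(4))
i=arm.grab_frame("wrist")[:,:,::-1].copy();cv2.imwrite("pics/l_wrist.png",i)
# tub fit in g_wrist with stored pose
c=arm.get_calibration("wrist");T=np.eye(4)
T[:3,:3]=[[3e-4,1,7e-4],[1,-3e-4,1.4e-3],[1.4e-3,7e-4,-1]];T[:3,3]=[.5368,-.0274,.2307]
C=(c["mtx"],T@c["mount"]);g=cv2.imread("pics/g_wrist.png")
e=cv2.Canny(g,60,150);d=cv2.distanceTransform(255-e,cv2.DIST_L2,5)
def pts(hx,hy,z):
    t=np.linspace(-1,1,40);return [(hx*s,hy*a,z) for s in(-1,1) for a in t]+[(hx*a,hy*s,z) for s in(-1,1) for a in t]
M=np.array(pts(.084,.086,.085)+pts(.078,.080,.085))
def cost(q,s=1):
    x,y,a=q[0],q[1],q[2];R=np.array([[np.cos(a),-np.sin(a)],[np.sin(a),np.cos(a)]]);r=0
    for m in M:
        u,v=proj("",np.r_[R@m[:2]+[x,y],m[2]],C)
        if v<285: r+=min(d[int(round(v)),int(round(u))],6)
    return r
best=min((minimize(cost,[.534+a,.036+b,.113],method="Nelder-Mead",options=dict(initial_simplex=[[.534+a,.036+b,.113],[.538+a,.036+b,.113],[.534+a,.040+b,.113],[.534+a,.036+b,.13]])) for a in(-.004,0,.004) for b in(-.004,0,.004)),key=lambda r:r.fun)
print("tub",best.x,best.fun/len(M))
E
```

```text
[ 0.4336473  -0.39822621  0.2647379 ] [[-1.6e-03  1.0e+00  2.0e-04]
 [ 1.0e+00  1.6e-03  2.3e-03]
 [ 2.3e-03  2.0e-04 -1.0e+00]]
tub [0.53192328 0.03674636 0.1152344 ] 0.6867587089538574
```

View pics/l_wrist.png

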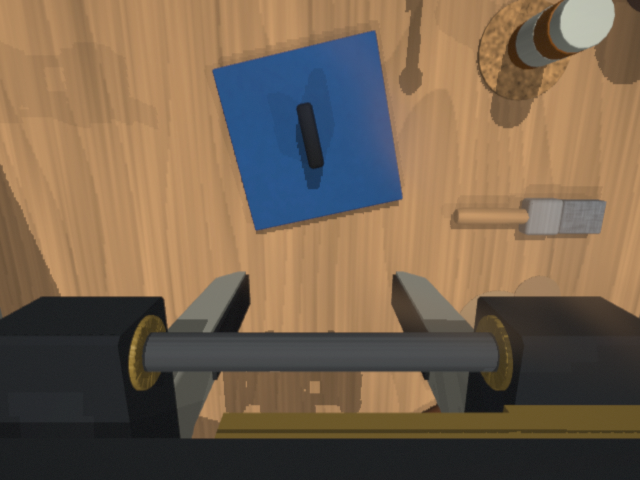

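The lid corners are at (214,71), (375,32), (401,198) and (257,230), with the black handle bar running from (305,104) to (317,166). The jar stands upright on the mat.

```bash
python3 - <<'E'
from h import *
np.set_printoptions(precision=4,suppress=True)
C=cam("wrist"); i=cv2.imread("pics/l_wrist.png"); h=cv2.cvtColor(i,cv2.COLOR_BGR2HSV)
m=(((h[...,0]>95)&(h[...,0]<125)&(h[...,1]>120)).astype(np.uint8))[:260]
c=max(cv2.findContours(m,0,1)[0],key=cv2.contourArea)
for z in(.016,.013):
    P=np.array([plane("wrist",*p[0],z,C)[:2] for p in c])*1000
    print(z,cv2.minAreaRect(P.astype(np.float32)))
# bar top outline, black
b=((h[...,2]<45).astype(np.uint8))[:185,270:350]; k=max(cv2.findContours(b,0,1)[0],key=cv2.contourArea)
P=np.array([plane("wrist",p[0][0]+270,p[0][1],.058,C)[:2] for p in k])*1000
print("bar",cv2.minAreaRect(P.astype(np.float32)), cv2.boundingRect(k))
print(plane("wrist",305,104,.058,C),plane("wrist",317,166,.058,C))
E
```

```text
0.016 ((422.64849853515625, -322.2646179199219), (173.8126678466797, 178.0145263671875), 12.406388282775879)
0.013 ((422.57171630859375, -322.2200012207031), (175.06651306152344, 179.29869079589844), 12.40636157989502)
bar ((422.78277587890625, -322.6592102050781), (14.444113731384277, 61.62856674194336), 12.404463768005371) (28, 105, 25, 63)
[ 0.4182 -0.2923  0.058 ] [ 0.4298 -0.3514  0.058 ]
```

apply_moves:
  series:
    - {"fingers": 60, "translation": [38, -5, 0], "turn": [0, 0, -0.108]}
    - {"fingers": 60, "translation": [36, -14, 0], "turn": [0, 0, -0.108]}
    - {"fingers": 60, "translation": [0, 0, 35], "turn": [0, 0, 0]}
    - {"fingers": 60, "translation": [0, 0, 40], "turn": [0, 0, 0]}
    - {"fingers": 60, "translation": [0, 0, 40], "turn": [0, 0, 0]}

```text
time: 22.43
eef_pos: [0.4113, -0.3263, 0.1509]
orientation: [[-0.217, 0.976, 0.004], [0.976, 0.217, -0.002], [-0.003, 0.004, -1.0]]
force: [1.3, -1.0, -0.2]
grip_width: 0.603
grip_force: 0.0
```

apply_moves:
  series:
    - {"fingers": 60, "translation": [0, 0, 40], "turn": [0, 0, 0]}
    - {"fingers": 60, "translation": [0, 0, 35], "turn": [0, 0, 0]}
    - {"fingers": 60, "translation": [0, 0, 0], "turn": [0, 0, 0]}
    - {"fingers": 60, "translation": [0, 0, 0], "turn": [0, 0, 0]}
    - {"fingers": 60, "translation": [0, 0, 0], "turn": [0, 0, 0]}

```text
time: 22.85
eef_pos: [0.4115, -0.3282, 0.077]
orientation: [[-0.214, 0.977, 0.003], [0.977, 0.214, -0.002], [-0.002, 0.003, -1.0]]
force: [0.3, 0.3, 0.7]
grip_width: 0.603
grip_force: 0.0
```

apply_moves:
  series:
    - {"fingers": 60, "translation": [3, 12, 0], "turn": [0, 0, 0]}
    - {"fingers": 60, "translation": [0, 0, 25], "turn": [0, 0, 0]}
    - {"fingers": 60, "translation": [0, 0, 20], "turn": [0, 0, 0]}
    - {"fingers": 60, "translation": [0, 0, 9], "turn": [0, 0, 0]}
    - {"fingers": 60, "translation": [0, 0, 0], "turn": [0, 0, 0]}

```text
time: 23.27
eef_pos: [0.4215, -0.3223, 0.021]
orientation: [[-0.213, 0.977, -0.0], [0.977, 0.213, 0.0], [0.0, 0.0, -1.0]]
force: [-0.8, -0.3, 0.2]
grip_width: 0.6
grip_force: 0.0
```

apply_moves:
  series:
    - {"fingers": 5, "translation": [0, 0, 0], "turn": [0, 0, 0]}
    - {"fingers": 5, "translation": [0, 0, 0], "turn": [0, 0, 0]}
    - {"fingers": 5, "translation": [0, 0, 0], "turn": [0, 0, 0]}
    - {"fingers": 5, "translation": [0, 0, 0], "turn": [0, 0, 0]}
    - {"fingers": 5, "translation": [0, 0, 0], "turn": [0, 0, 0]}
  squeeze: 45

```text
time: 23.68
eef_pos: [0.4211, -0.3232, 0.0217]
orientation: [[-0.212, 0.977, 0.001], [0.977, 0.212, -0.001], [-0.001, 0.001, -1.0]]
force: [0.1, -0.4, -0.4]
grip_width: 0.294
grip_force: 0.0
```

apply_moves:
  series:
    - {"fingers": 5, "translation": [0, 0, 0], "turn": [0, 0, 0]}
    - {"fingers": 5, "translation": [0, 0, 0], "turn": [0, 0, 0]}
    - {"fingers": 5, "translation": [0, 0, 0], "turn": [0, 0, 0]}
    - {"fingers": 5, "translation": [0, 0, 0], "turn": [0, 0, 0]}

```text
time: 24.02
eef_pos: [0.4217, -0.323, 0.0214]
orientation: [[-0.213, 0.977, 0.002], [0.977, 0.213, -0.001], [-0.001, 0.001, -1.0]]
force: [1.1, 1.4, 1.3]
grip_width: 0.17
grip_force: 45.0
```

apply_moves:
  series:
    - {"fingers": 5, "translation": [0, 0, -10], "turn": [0, 0, 0]}
    - {"fingers": 5, "translation": [0, 0, -20], "turn": [0, 0, 0]}
    - {"fingers": 5, "translation": [0, 0, -30], "turn": [0, 0, 0]}
    - {"fingers": 5, "translation": [0, 0, -30], "turn": [0, 0, 0]}
    - {"fingers": 5, "translation": [0, 0, -30], "turn": [0, 0, 0]}

```text
time: 24.43
eef_pos: [0.419, -0.3222, 0.1417]
orientation: [[-0.212, 0.977, -0.003], [0.977, 0.212, 0.002], [0.003, -0.003, -1.0]]
force: [0.2, -0.2, -2.9]
grip_width: 0.169
grip_force: 45.0
```

apply_moves:
  series:
    - {"fingers": 5, "translation": [0, 0, -30], "turn": [0, 0, 0.05]}
    - {"fingers": 5, "translation": [0, 0, -30], "turn": [0, 0, 0.049]}
    - {"fingers": 5, "translation": [0, 0, -35], "turn": [0, 0, 0]}
    - {"fingers": 5, "translation": [0, 0, -35], "turn": [0, 0, 0]}
    - {"fingers": 5, "translation": [0, 0, 0], "turn": [0, 0, 0]}

```text
time: 24.85
eef_pos: [0.423, -0.3247, 0.2779]
orientation: [[-0.114, 0.993, 0.01], [0.993, 0.114, -0.007], [-0.009, 0.009, -1.0]]
force: [1.4, -0.9, -2.1]
grip_width: 0.171
grip_force: 45.0
```

apply_moves:
  series:
    - {"fingers": 5, "translation": [20, 9, 0], "turn": [0, 0, 0]}
    - {"fingers": 5, "translation": [33, 15, 0], "turn": [0, 0, 0]}
    - {"fingers": 5, "translation": [35, 15, 0], "turn": [0, 0, 0]}
    - {"fingers": 5, "translation": [35, 15, 0], "turn": [0, 0, 0]}
    - {"fingers": 5, "translation": [35, 15, 0], "turn": [0, 0, 0]}

```text
time: 25.27
eef_pos: [0.4695, -0.1564, 0.2698]
orientation: [[-0.114, 0.994, -0.004], [0.994, 0.114, 0.001], [0.001, -0.004, -1.0]]
force: [0.1, -0.9, -3.4]
grip_width: 0.168
grip_force: 45.0
```

apply_moves:
  series:
    - {"fingers": 5, "translation": [35, 15, 0], "turn": [0, 0, 0]}
    - {"fingers": 5, "translation": [35, 15, 0], "turn": [0, 0, 0]}
    - {"fingers": 5, "translation": [35, 15, 0], "turn": [0, 0, 0]}
    - {"fingers": 5, "translation": [33, 15, 0], "turn": [0, 0, 0]}
    - {"fingers": 5, "translation": [30, 13, 0], "turn": [0, 0, 0]}

```text
time: 25.68
eef_pos: [0.5231, 0.0194, 0.2698]
orientation: [[-0.116, 0.993, -0.004], [0.993, 0.116, 0.0], [0.0, -0.004, -1.0]]
force: [-0.3, 0.5, -2.7]
grip_width: 0.169
grip_force: 45.0
```

apply_moves:
  series:
    - {"fingers": 5, "translation": [18, 9, 0], "turn": [0, 0, 0]}
    - {"fingers": 5, "translation": [0, 0, 0], "turn": [0, 0, 0]}
    - {"fingers": 5, "translation": [0, 0, 0], "turn": [0, 0, 0]}
    - {"fingers": 5, "translation": [0, 0, 0], "turn": [0, 0, 0]}

```text
time: 26.02
eef_pos: [0.53, 0.0344, 0.2699]
orientation: [[-0.113, 0.994, -0.003], [0.994, 0.113, -0.002], [-0.002, -0.004, -1.0]]
force: [0.3, -1.7, -2.6]
grip_width: 0.169
grip_force: 45.0
```

```bash
python3 - <<'E'
from h import *
o=arm.get_obs();print(o["eef_pos"],o["orientation"].round(4),o["force"])
i=arm.grab_frame("scene")[:,:,::-1].copy()
s=arm.grab_frame("side")[:,:,::-1].copy();cv2.imwrite("pics/m_side.png",s)
cv2.imwrite("pics/m.png",np.hstack([cv2.resize(i[160:360,220:486],(400,300)),cv2.resize(s[100:340,180:500],(400,300))]))
E
```

```text
[0.53002387 0.0344137  0.26993907] [[-0.1133  0.9936 -0.0034]
 [ 0.9936  0.1133 -0.002 ]
 [-0.0016 -0.0036 -1.    ]] [ 0.32242936 -1.71034821 -2.62973385]
```

View pics/m.png

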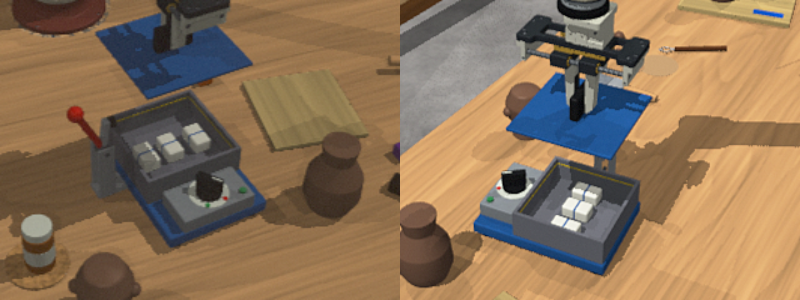

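apply_moves:
  series:
    - {"fingers": 5, "translation": [2, 2.5, 25], "turn": [0, 0, 0]}
    - {"fingers": 5, "translation": [0, 0, 35], "turn": [0, 0, 0]}
    - {"fingers": 5, "translation": [0, 0, 35], "turn": [0, 0, 0]}
    - {"fingers": 5, "translation": [0, 0, 35], "turn": [0, 0, 0]}
    - {"fingers": 5, "translation": [0, 0, 20], "turn": [0, 0, 0]}

```text
time: 26.53
eef_pos: [0.531, 0.0361, 0.1177]
orientation: [[-0.112, 0.994, -0.006], [0.994, 0.112, -0.002], [-0.001, -0.006, -1.0]]
force: [0.1, -1.0, -2.7]
grip_width: 0.169
grip_force: 45.0
```

apply_moves:
  series:
    - {"fingers": 5, "translation": [0, 0, 0], "turn": [0, 0, 0]}
    - {"fingers": 5, "translation": [0, 0, 0], "turn": [0, 0, 0]}
    - {"fingers": 5, "translation": [0, 0, 0], "turn": [0, 0, 0]}
    - {"fingers": 5, "translation": [0, 0, 0], "turn": [0, 0, 0]}

```text
time: 26.87
eef_pos: [0.5353, 0.0382, 0.1231]
orientation: [[-0.114, 0.993, 0.004], [0.993, 0.114, 0.0], [-0.0, 0.005, -1.0]]
force: [-0.6, 1.0, -3.2]
grip_width: 0.168
grip_force: 45.0
```

apply_moves:
  series:
    - {"fingers": 5, "translation": [0, 0, 4], "turn": [0, 0, 0]}
    - {"fingers": 5, "translation": [0, 0, 4], "turn": [0, 0, 0]}
    - {"fingers": 5, "translation": [0, 0, 2], "turn": [0, 0, 0]}
    - {"fingers": 5, "translation": [0, 0, 0], "turn": [0, 0, 0]}
    - {"fingers": 5, "translation": [0, 0, 0], "turn": [0, 0, 0]}

```text
time: 27.28
eef_pos: [0.5335, 0.0385, 0.1109]
orientation: [[-0.115, 0.993, -0.0], [0.993, 0.115, 0.0], [0.0, -0.0, -1.0]]
force: [-0.6, -0.1, -3.1]
grip_width: 0.171
grip_force: 45.0
```

apply_moves:
  series:
    - {"fingers": 5, "translation": [0, 0, 0], "turn": [0, 0, 0]}
    - {"fingers": 5, "translation": [0, 0, 0], "turn": [0, 0, 0]}
    - {"fingers": 5, "translation": [0, 0, 0], "turn": [0, 0, 0]}

```text
time: 27.53
eef_pos: [0.5337, 0.0385, 0.1111]
orientation: [[-0.115, 0.993, 0.0], [0.993, 0.115, 0.0], [0.0, 0.0, -1.0]]
force: [0.5, -0.4, -3.2]
grip_width: 0.167
grip_force: 45.0
```

apply_moves:
  series:
    - {"fingers": 5, "translation": [-2, -0.5, 2], "turn": [0, 0, 0]}
    - {"fingers": 5, "translation": [0, 0, 2], "turn": [0, 0, 0]}
    - {"fingers": 5, "translation": [0, 0, 2], "turn": [0, 0, 0]}
    - {"fingers": 5, "translation": [0, 0, 2], "turn": [0, 0, 0]}
    - {"fingers": 5, "translation": [0, 0, 0], "turn": [0, 0, 0]}

```text
time: 27.95
eef_pos: [0.5329, 0.0363, 0.1024]
orientation: [[-0.115, 0.993, -0.001], [0.993, 0.115, -0.0], [0.0, -0.001, -1.0]]
force: [0.6, -0.3, -1.9]
grip_width: 0.168
grip_force: 45.0
```

apply_moves:
  series:
    - {"fingers": 5, "translation": [0, 0, 0], "turn": [0, 0, 0]}

```text
time: 28.03
eef_pos: [0.5331, 0.0364, 0.1028]
orientation: [[-0.115, 0.993, -0.001], [0.993, 0.115, 0.0], [0.0, -0.001, -1.0]]
force: [1.4, -0.1, -3.0]
grip_width: 0.169
grip_force: 45.0
```

It's already 4 mm below rim contact with no force, so the plug is entering.

apply_moves:
  series:
    - {"fingers": 5, "translation": [0, 0, 2], "turn": [0, 0, 0]}
    - {"fingers": 5, "translation": [0, 0, 2], "turn": [0, 0, 0]}
    - {"fingers": 5, "translation": [0, 0, 2], "turn": [0, 0, 0]}
    - {"fingers": 5, "translation": [0, 0, 1], "turn": [0, 0, 0]}
    - {"fingers": 5, "translation": [0, 0, 0], "turn": [0, 0, 0]}

```text
time: 28.45
eef_pos: [0.5333, 0.0364, 0.0965]
orientation: [[-0.115, 0.993, 0.0], [0.993, 0.115, -0.0], [-0.0, 0.0, -1.0]]
force: [-0.8, 0.2, 1.2]
grip_width: 0.173
grip_force: 45.0
```

apply_moves:
  series:
    - {"fingers": 5, "translation": [0, 0, 0], "turn": [0, 0, 0]}

```text
time: 28.53
eef_pos: [0.5333, 0.0364, 0.0964]
orientation: [[-0.115, 0.993, 0.0], [0.993, 0.115, -0.0], [-0.0, 0.0, -1.0]]
force: [-1.4, -0.1, 2.5]
grip_width: 0.169
grip_force: 45.0
```

Seated height matches exactly (TCP 0.0964). I'll release, rise and pass over to the outer side of the lever.

apply_moves:
  series:
    - {"fingers": 50, "translation": [0, 0, 0], "turn": [0, 0, 0]}
    - {"fingers": 50, "translation": [0, 0, 0], "turn": [0, 0, 0]}
    - {"fingers": 50, "translation": [0, 0, 0], "turn": [0, 0, 0]}
    - {"fingers": 50, "translation": [0, 0, 0], "turn": [0, 0, 0]}
    - {"fingers": 50, "translation": [0, 0, -10], "turn": [0, 0, 0]}
  squeeze: 20

```text
time: 28.95
eef_pos: [0.532, 0.0362, 0.1048]
orientation: [[-0.115, 0.993, -0.004], [0.993, 0.115, -0.0], [0.0, -0.004, -1.0]]
force: [0.5, -0.6, 0.8]
grip_width: 0.472
grip_force: 0.0
```

apply_moves:
  series:
    - {"fingers": 50, "translation": [0, 0, -35], "turn": [0, 0, 0]}
    - {"fingers": 30, "translation": [0, 0, -40], "turn": [0, 0, 0]}
    - {"fingers": 0, "translation": [0, 0, -40], "turn": [0, 0, 0]}
    - {"fingers": 0, "translation": [0, 0, -40], "turn": [0, 0, 0]}
    - {"fingers": 0, "translation": [-20, 0, 0], "turn": [0, 0, 0]}

```text
time: 29.37
eef_pos: [0.54, 0.0225, 0.2706]
orientation: [[-0.123, 0.992, 0.018], [0.992, 0.122, 0.006], [0.003, 0.018, -1.0]]
force: [0.5, 0.6, 0.6]
grip_width: 0.266
grip_force: 0.0
```

apply_moves:
  series:
    - {"fingers": 0, "translation": [-40, 0, 0], "turn": [0, 0, 0]}
    - {"fingers": 0, "translation": [-40, 0, 0], "turn": [0, 0, 0]}
    - {"fingers": 0, "translation": [-40, 0, 0], "turn": [0, 0, 0]}
    - {"fingers": 0, "translation": [-40, 0, 0], "turn": [0, 0, 0]}
    - {"fingers": 0, "translation": [-30, 0, 0], "turn": [0, 0, 0]}

```text
time: 29.78
eef_pos: [0.557, -0.1767, 0.2619]
orientation: [[-0.111, 0.994, 0.001], [0.994, 0.111, -0.002], [-0.002, 0.0, -1.0]]
force: [1.0, -0.9, -0.4]
grip_width: 0.003
grip_force: 0.0
```

apply_moves:
  series:
    - {"fingers": 0, "translation": [0, 0, 0], "turn": [0, 0, 0]}
    - {"fingers": 0, "translation": [0, 0, 0], "turn": [0, 0, 0]}
    - {"fingers": 0, "translation": [0, 0, 0], "turn": [0, 0, 0]}
    - {"fingers": 0, "translation": [0, 0, 0], "turn": [0, 0, 0]}
    - {"fingers": 0, "translation": [0, 0, 0], "turn": [0, 0, 0]}

```text
time: 30.2
eef_pos: [0.5577, -0.1699, 0.2614]
orientation: [[-0.118, 0.993, 0.0], [0.993, 0.118, 0.001], [0.001, 0.001, -1.0]]
force: [-0.3, 0.4, 0.0]
grip_width: 0.007
grip_force: 0.0
```

```bash
python3 - <<'E'
from h import *
np.set_printoptions(precision=4,suppress=True)
o=arm.get_obs();print(o["eef_pos"],o["orientation"].round(4))
C=cam("wrist")
i=arm.grab_frame("wrist")[:,:,::-1].copy();cv2.imwrite("pics/n_wrist.png",i)
s=arm.grab_frame("side")[:,:,::-1].copy()
cv2.imwrite("pics/n.png",np.hstack([cv2.resize(i,(400,300)),cv2.resize(s[100:340,180:500],(400,300))]))
h=cv2.cvtColor(i,cv2.COLOR_BGR2HSV);m=(((h[...,0]<6)|(h[...,0]>174))&(h[...,1]>190)&(h[...,2]>90)).astype(np.uint8)
k=max(cv2.findContours(m,0,1)[0],key=cv2.contourArea);print(cv2.boundingRect(k))
E
```

```text
[ 0.5577 -0.1699  0.2614] [[-0.1184  0.993   0.0004]
 [ 0.993   0.1184  0.0009]
 [ 0.0009  0.0005 -1.    ]]
(299, 135, 39, 76)
```

View pics/n.png

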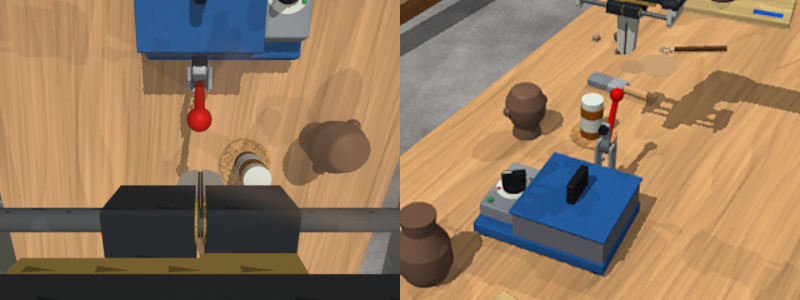

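The lid is seated squarely, the lever is open with its ball at wrist (318,190), in line with the fingers, and the jar is standing. I'll lower and push.

apply_moves:
  series:
    - {"fingers": 0, "translation": [0, 0, 30], "turn": [0, 0, 0]}
    - {"fingers": 0, "translation": [0, 0, 30], "turn": [0, 0, 0]}
    - {"fingers": 0, "translation": [0, 0, 20], "turn": [0, 0, 0]}
    - {"fingers": 0, "translation": [0, 0, 0], "turn": [0, 0, 0]}
    - {"fingers": 0, "translation": [0, 0, 0], "turn": [0, 0, 0]}

```text
time: 30.72
eef_pos: [0.5571, -0.1715, 0.1806]
orientation: [[-0.116, 0.993, -0.002], [0.993, 0.116, 0.001], [0.001, -0.002, -1.0]]
force: [-0.0, 0.2, 0.4]
grip_width: 0.005
grip_force: 0.0
```

apply_moves:
  series:
    - {"fingers": 0, "translation": [12, 0, 0], "turn": [0, 0, 0]}
    - {"fingers": 0, "translation": [12, 0, 0], "turn": [0, 0, 0]}
    - {"fingers": 0, "translation": [12, 0, 0], "turn": [0, 0, 0]}
    - {"fingers": 0, "translation": [12, 0, 0], "turn": [0, 0, 0]}
    - {"fingers": 0, "translation": [0, 0, 0], "turn": [0, 0, 0]}

```text
time: 31.13
eef_pos: [0.5548, -0.1295, 0.1862]
orientation: [[-0.114, 0.993, 0.01], [0.993, 0.114, -0.011], [-0.012, 0.009, -1.0]]
force: [-0.4, -9.8, 8.2]
grip_width: 0.007
grip_force: 5.1
```

apply_moves:
  series:
    - {"fingers": 0, "translation": [12, 0, 0], "turn": [0, 0, 0]}
    - {"fingers": 0, "translation": [12, 0, 0], "turn": [0, 0, 0]}
    - {"fingers": 0, "translation": [12, 0, 0], "turn": [0, 0, 0]}
    - {"fingers": 0, "translation": [0, 0, 0], "turn": [0, 0, 0]}

```text
time: 31.47
eef_pos: [0.5497, -0.0873, 0.1843]
orientation: [[-0.117, 0.993, 0.007], [0.993, 0.117, -0.002], [-0.002, 0.007, -1.0]]
force: [0.1, -0.9, 1.0]
grip_width: 0.003
grip_force: 1.1
```

apply_moves:
  series:
    - {"fingers": 0, "translation": [12, 0, 0], "turn": [0, 0, 0]}
    - {"fingers": 0, "translation": [12, 0, 0], "turn": [0, 0, 0]}
    - {"fingers": 0, "translation": [8, 0, 0], "turn": [0, 0, 0]}
    - {"fingers": 0, "translation": [0, 0, 0], "turn": [0, 0, 0]}
    - {"fingers": 0, "translation": [0, 0, 0], "turn": [0, 0, 0]}

```text
time: 31.88
eef_pos: [0.5439, -0.055, 0.1811]
orientation: [[-0.118, 0.993, -0.0], [0.993, 0.118, 0.001], [0.001, -0.0, -1.0]]
force: [-0.7, 0.4, -0.4]
grip_width: 0.003
grip_force: 0.0
```

apply_moves:
  series:
    - {"fingers": 0, "translation": [-20, 0, 0], "turn": [0, 0, 0]}
    - {"fingers": 0, "translation": [-10, 0, -30], "turn": [0, 0, 0]}
    - {"fingers": 0, "translation": [0, 0, -40], "turn": [0, 0, 0]}
    - {"fingers": 0, "translation": [0, 0, 0], "turn": [0, 0, 0]}
    - {"fingers": 0, "translation": [0, 0, 0], "turn": [0, 0, 0]}

```text
time: 32.3
eef_pos: [0.549, -0.0872, 0.2533]
orientation: [[-0.114, 0.993, 0.005], [0.994, 0.114, -0.0], [-0.001, 0.005, -1.0]]
force: [-0.6, 0.2, -0.9]
grip_width: 0.006
grip_force: 0.0
```

```bash
python3 - <<'E'
from h import *
o=arm.get_obs();print(o["eef_pos"],o["orientation"].round(4))
i=arm.grab_frame("wrist")[:,:,::-1].copy();cv2.imwrite("pics/p_wrist.png",i)
s=arm.grab_frame("side")[:,:,::-1].copy()
cv2.imwrite("pics/p.png",np.hstack([cv2.resize(i,(400,300)),cv2.resize(s[100:340,180:500],(400,300))]))
E
```

```text
[ 0.54899561 -0.08718384  0.25326756] [[-1.138e-01  9.935e-01  5.300e-03]
 [ 9.935e-01  1.138e-01 -3.000e-04]
 [-9.000e-04  5.300e-03 -1.000e+00]]
```

View pics/p.png

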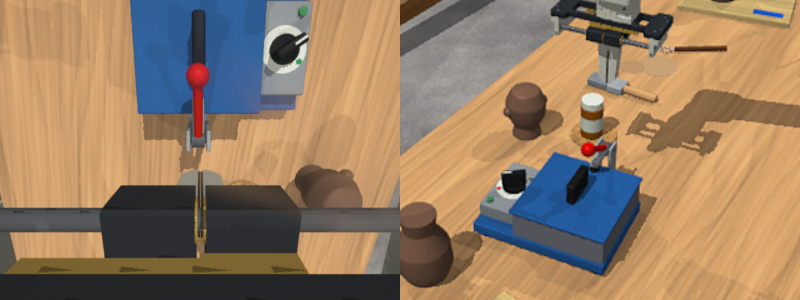

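Lever snapped over: the ball now lies over the lid at wrist (317,120). Now I'll move above the knob and turn the fingers across its bar.

apply_moves:
  series:
    - {"fingers": 40, "translation": [25, 25, 0], "turn": [0, 0, 0]}
    - {"fingers": 40, "translation": [25, 25, 0], "turn": [0, 0, 0]}
    - {"fingers": 40, "translation": [25, 25, 0], "turn": [0, 0, 0]}
    - {"fingers": 40, "translation": [25, 25, 0], "turn": [0, 0, 0]}
    - {"fingers": 40, "translation": [25, 24, 0], "turn": [0, 0, 0]}

```text
time: 32.82
eef_pos: [0.6562, 0.053, 0.2488]
orientation: [[-0.115, 0.993, -0.004], [0.993, 0.115, -0.0], [0.0, -0.004, -1.0]]
force: [0.5, 0.2, 0.5]
grip_width: 0.319
grip_force: 0.0
```

apply_moves:
  series:
    - {"fingers": 40, "translation": [0, 0, 10], "turn": [0, 0, 0.121]}
    - {"fingers": 40, "translation": [0, 0, 10], "turn": [0, 0, 0.121]}
    - {"fingers": 40, "translation": [0, 0, 10], "turn": [0, 0, 0.121]}
    - {"fingers": 40, "translation": [0, 0, 10], "turn": [0, 0, 0.121]}
    - {"fingers": 40, "translation": [0, 0, 10], "turn": [0, 0, 0.121]}

```text
time: 33.23
eef_pos: [0.6551, 0.0518, 0.1982]
orientation: [[0.475, 0.88, -0.004], [0.88, -0.475, -0.0], [-0.003, -0.004, -1.0]]
force: [0.3, -0.4, -0.8]
grip_width: 0.399
grip_force: 0.0
```

apply_moves:
  series:
    - {"fingers": 40, "translation": [0, 0, 10], "turn": [0, 0, 0.122]}
    - {"fingers": 40, "translation": [0, 0, 10], "turn": [0, 0, 0.122]}
    - {"fingers": 40, "translation": [0, 0, 10], "turn": [0, 0, 0.122]}
    - {"fingers": 40, "translation": [0, 0, 0], "turn": [0, 0, 0]}
    - {"fingers": 40, "translation": [0, 0, 0], "turn": [0, 0, 0]}

```text
time: 33.65
eef_pos: [0.655, 0.0518, 0.1689]
orientation: [[0.753, 0.658, -0.005], [0.658, -0.753, -0.001], [-0.004, -0.002, -1.0]]
force: [1.1, -0.1, 0.4]
grip_width: 0.406
grip_force: 0.0
```

apply_moves:
  series:
    - {"fingers": 40, "translation": [0, 0, 0], "turn": [0, 0, 0]}
    - {"fingers": 40, "translation": [0, 0, 0], "turn": [0, 0, 0]}

```text
time: 33.82
eef_pos: [0.6566, 0.0516, 0.1713]
orientation: [[0.754, 0.657, 0.0], [0.657, -0.754, 0.0], [0.001, 0.0, -1.0]]
force: [0.1, -1.0, -0.5]
grip_width: 0.4
grip_force: 0.0
```

```bash
python3 - <<'E'
from h import *
np.set_printoptions(precision=4,suppress=True)
o=arm.get_obs();print(o["eef_pos"],o["orientation"].round(4),o["joint_pos"].round(2))
R=o["orientation"];print("yaw tool y",np.arctan2(R[1,1],R[0,1]),"need -0.857")
k=np.array([.6582,.0508,o["eef_pos"][2]]);print("shift tool mm",R.T@(k-o["eef_pos"])*1000)
E
```

```text
[0.6566 0.0516 0.1713] [[ 0.754   0.6568  0.0004]
 [ 0.6568 -0.754   0.0003]
 [ 0.0005  0.0001 -1.    ]] [-0.13  0.67  0.03  1.46 -0.03  1.01 -0.95]
yaw tool y -0.8541789861530134 need -0.857
shift tool mm [0.6685 1.7071 0.0004]
```

apply_moves:
  series:
    - {"fingers": 45, "translation": [1, 1, 30], "turn": [0, 0, 0]}
    - {"fingers": 45, "translation": [0, 0, 35], "turn": [0, 0, 0]}
    - {"fingers": 45, "translation": [0, 0, 25], "turn": [0, 0, 0]}
    - {"fingers": 45, "translation": [0, 0, 12], "turn": [0, 0, 0]}
    - {"fingers": 45, "translation": [0, 0, 0], "turn": [0, 0, 0]}

```text
time: 34.23
eef_pos: [0.6572, 0.0514, 0.0683]
orientation: [[0.755, 0.656, -0.002], [0.656, -0.755, 0.0], [-0.002, -0.002, -1.0]]
force: [-0.6, -0.1, 0.3]
grip_width: 0.451
grip_force: 0.0
```

apply_moves:
  series:
    - {"fingers": 3, "translation": [0, 0, 0], "turn": [0, 0, 0]}
    - {"fingers": 3, "translation": [0, 0, 0], "turn": [0, 0, 0]}
    - {"fingers": 3, "translation": [0, 0, 0], "turn": [0, 0, 0]}
    - {"fingers": 3, "translation": [0, 0, 0], "turn": [0, 0, 0]}
    - {"fingers": 3, "translation": [0, 0, 0], "turn": [0, 0, 0]}
  squeeze: 40

```text
time: 34.65
eef_pos: [0.6581, 0.0515, 0.0696]
orientation: [[0.755, 0.656, 0.001], [0.656, -0.755, 0.0], [0.001, 0.0, -1.0]]
force: [0.5, -0.1, -0.5]
grip_width: 0.142
grip_force: 0.3
```

apply_moves:
  series:
    - {"fingers": 3, "translation": [0, 0, 0], "turn": [0, 0, 0]}
    - {"fingers": 3, "translation": [0, 0, 0], "turn": [0, 0, 0]}
    - {"fingers": 3, "translation": [0, 0, 0], "turn": [0, 0, 0]}

```text
time: 34.9
eef_pos: [0.6581, 0.0516, 0.0696]
orientation: [[0.755, 0.656, 0.001], [0.656, -0.755, 0.0], [0.001, 0.0, -1.0]]
force: [-0.1, -0.3, 3.0]
grip_width: 0.136
grip_force: 40.0
```

apply_moves:
  series:
    - {"fingers": 3, "translation": [0, 0, 0], "turn": [0, 0, 0.11]}
    - {"fingers": 3, "translation": [0, 0, 0], "turn": [0, 0, 0.115]}
    - {"fingers": 3, "translation": [0, 0, 0], "turn": [0, 0, 0.115]}
    - {"fingers": 3, "translation": [0, 0, 0], "turn": [0, 0, 0.115]}
    - {"fingers": 3, "translation": [0, 0, 0], "turn": [0, 0, 0.115]}

```text
time: 35.32
eef_pos: [0.6581, 0.0513, 0.0696]
orientation: [[0.99, 0.139, 0.001], [0.139, -0.99, -0.0], [0.001, 0.0, -1.0]]
force: [-0.1, -1.4, 2.3]
grip_width: 0.137
grip_force: 40.0
```

apply_moves:
  series:
    - {"fingers": 3, "translation": [0, 0, 0], "turn": [0, 0, 0.115]}
    - {"fingers": 3, "translation": [0, 0, 0], "turn": [0, 0, 0.115]}
    - {"fingers": 3, "translation": [0, 0, 0], "turn": [0, 0, 0.115]}
    - {"fingers": 3, "translation": [0, 0, 0], "turn": [0, 0, 0.115]}
    - {"fingers": 3, "translation": [0, 0, 0], "turn": [0, 0, 0.11]}

```text
time: 35.73
eef_pos: [0.6581, 0.0509, 0.0695]
orientation: [[0.908, -0.418, 0.001], [-0.418, -0.908, -0.0], [0.001, 0.0, -1.0]]
force: [-0.6, -0.4, 2.1]
grip_width: 0.135
grip_force: 40.0
```

apply_moves:
  series:
    - {"fingers": 3, "translation": [0, 0, 0], "turn": [0, 0, 0.02]}
    - {"fingers": 3, "translation": [0, 0, 0], "turn": [0, 0, 0]}
    - {"fingers": 3, "translation": [0, 0, 0], "turn": [0, 0, 0]}

```text
time: 35.98
eef_pos: [0.6581, 0.051, 0.0695]
orientation: [[0.903, -0.429, 0.001], [-0.429, -0.903, -0.001], [0.001, 0.0, -1.0]]
force: [0.0, -2.2, 4.6]
grip_width: 0.136
grip_force: 40.0
```

apply_moves:
  series:
    - {"fingers": 45, "translation": [0, 0, 0], "turn": [0, 0, 0]}
    - {"fingers": 45, "translation": [0, 0, 0], "turn": [0, 0, 0]}
    - {"fingers": 45, "translation": [0, 0, 0], "turn": [0, 0, 0]}
    - {"fingers": 45, "translation": [0, 0, 0], "turn": [0, 0, 0]}
    - {"fingers": 45, "translation": [0, 0, -15], "turn": [0, 0, 0]}

```text
time: 36.4
eef_pos: [0.6551, 0.0521, 0.0807]
orientation: [[0.903, -0.43, -0.007], [-0.43, -0.903, 0.0], [-0.007, 0.003, -1.0]]
force: [-0.3, 0.7, -0.4]
grip_width: 0.431
grip_force: 0.0
```

apply_moves:
  series:
    - {"fingers": 45, "translation": [0, 0, -35], "turn": [0, 0, 0]}
    - {"fingers": 45, "translation": [0, 0, -40], "turn": [0, 0, 0]}
    - {"fingers": 45, "translation": [0, 0, -40], "turn": [0, 0, 0]}
    - {"fingers": 45, "translation": [-30, 0, -40], "turn": [0, 0, 0]}
    - {"fingers": 45, "translation": [-40, 0, -20], "turn": [0, 0, 0]}

```text
time: 36.82
eef_pos: [0.6049, 0.0759, 0.255]
orientation: [[0.901, -0.434, 0.009], [-0.434, -0.901, -0.002], [0.009, -0.003, -1.0]]
force: [0.6, 0.4, 1.1]
grip_width: 0.448
grip_force: 0.0
```

apply_moves:
  series:
    - {"fingers": 45, "translation": [-40, 0, 0], "turn": [0, 0, 0]}
    - {"fingers": 45, "translation": [-30, 0, 0], "turn": [0, 0, 0]}
    - {"fingers": 45, "translation": [0, 0, 0], "turn": [0, 0, 0]}
    - {"fingers": 45, "translation": [0, 0, 0], "turn": [0, 0, 0]}
    - {"fingers": 45, "translation": [0, 0, 0], "turn": [0, 0, 0]}

```text
time: 37.23
eef_pos: [0.5391, 0.1081, 0.2512]
orientation: [[0.903, -0.431, 0.001], [-0.431, -0.903, -0.0], [0.001, -0.0, -1.0]]
force: [0.6, 0.0, -0.4]
grip_width: 0.449
grip_force: 0.0
```

```bash
python3 - <<'E'
from h import *
o=arm.get_obs();print(o["eef_pos"],o["time"],o["force"])
i=arm.grab_frame("wrist")[:,:,::-1].copy()
s=arm.grab_frame("side")[:,:,::-1].copy()
cv2.imwrite("pics/q.png",np.hstack([cv2.resize(i,(400,300)),cv2.resize(s[130:310,220:460],(400,300))]))
E
```

```text
[0.53914717 0.10812725 0.25115008] 37.2333 [ 0.55491764  0.01062307 -0.43532275]
```

View pics/q.png

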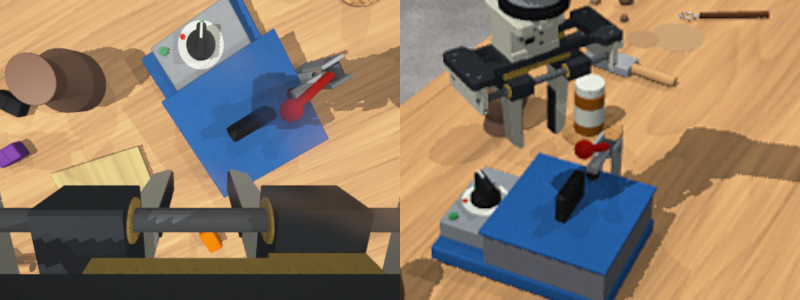

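The knob pointer has turned to the green side, 0.6 rad clockwise of the tumbler's x axis. The lever is shut over a seated lid, the jar stands on the mat, and the arm is clear.

```bash
python3 -c "
from workcell import arm
print(arm.close_job())"
```

```text
the job is handed in; nothing more can be done
None
```

I handed the job in at about 37 s of the 210 s allowed. The jar is upright on the mat, all three rests lie in the tub, the lid is seated, the lever is snapped shut and the timer is at the green mark, as the last camera views show; no verdict came back when I handed it in.

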